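# Make up the sample tray in the wine cellar

### The job

Make up the tasting tray to the layout drawn on its floor: lay the small bottle from the wooden rest gently in its outline, mouth the same way as the bottle already there, and lay the folded corkscrew flat in its outline with its hinge at the drawn hinge. Set the wooden chock upright in its outline between the two bottles, right down on the tray floor, so that neither can roll. Leave the other things on the bench where they are.

Things in the scene. Friction and masses are not known exactly. Their poses are not given: they have to be found in the camera images.
- tray: Fixed wooden tray, 310 (its x) x 166 mm (y), low steel handles 30 mm out at both ends. Origin on the bench under its centre, z up, x roughly away from the robot. Floor top 8 mm up; rim 12 mm wide, 12 mm above the floor, inner faces at x = +-143, y = +-71 mm. Thin black outlines on the floor: two bottles side by side along x, mouths to +x, a rectangle between them, a corkscrew at the near end.
- spot_bottle (a point): Centre of the free bottle outline, on the tray floor, at tray (37, 49) mm; axes are the tray's. A bottle touching the long rim beside it lies within 1 mm of this line.
- spot_bottle_mouth (a point): Mouth end of the free bottle outline, on the tray floor, 100 mm from spot_bottle along tray x.
- spot_laid (a point): Centre of the other bottle outline, on the tray floor, at tray (37, -49) mm, where laid_bottle already lies.
- spot_laid_mouth (a point): Mouth end of that outline, on the tray floor, 100 mm from spot_laid along tray x.
- spot_chock (a point): Centre of the chock's outline (82 x 38 mm, a little larger than its foot), on the tray floor, at tray (5, 0) mm, in the gap between the two bottle outlines; axes are the tray's. With both bottles at the rims the gap between them is 46 mm at its narrowest, 26 mm above the floor.
- spot_corkscrew (a point): Centre of the corkscrew's outline, on the tray floor, at tray (-105, 0) mm; the corkscrew lies along tray y there, hinge to +y. 30 mm of free floor to the bottles' bases, 25 mm to the end rim.
- spot_corkscrew_hinge (a point): Centre of the drawn hinge circle of that outline, on the tray floor, 44.5 mm from spot_corkscrew along tray y.
- bottle_mid (a point): Middle of the axis of the loose full sample bottle to be laid in the tray: dark glass, 52 mm across, 200 mm long, 0.3 to 0.5 kg. x runs to its mouth (base at -100 mm, mouth at +100; straight body from -100 to +25, then shoulder and 28 mm neck); balance point about 20 mm towards the base. y and z turn as it rolls. At the start it lies level on the rest, axis 43 mm above the bench.
- bottle_mouth (a point): Centre of the mouth end of that bottle, 100 mm from bottle_mid along its x.
- rest: Fixed bottle rest of two 12 mm dowel rails (along its x, 40 mm apart, tops 24 mm above the bench) on two cross battens (90 mm wide, 16 mm high). Origin on the bench under the middle of the bottle that lies on it; same heading as that bottle.
- laid_mid (a point): Middle of the axis of the like bottle that already lies loose in the tray, in the outline on the tray's -y side, up to 3 mm from the rim, nothing else holding it; x axis to its mouth. It rolls if pushed.
- laid_mouth (a point): Centre of the mouth end of that bottle.
- chock_grip (a point): Middle of the chock's grip, 56 mm above its foot; z up. Loose wooden chock (0.1 kg) standing on its narrow face: tapered block 80 mm long (x), 35 mm wide (y) at the foot, 46 mm wide at its top 36 mm up; on that an upright grip 18 mm thick (x), 34 mm wide (y), from 36 to 72 mm up. Alike both ways round. Standing between the two bottles it leaves each about 1 mm of play.
- chock_foot (a point): Middle of the chock's underside; same axes.
- corkscrew_mid (a point): Middle of the loose folded waiter's corkscrew (0.08 kg) lying flat: 112 mm long along its x, 24 mm wide along y with flat sides, 14 mm thick; this point is 7 mm up. Wooden handle and steel lever side by side, a round steel hinge 24 mm across at its +x end. z up.
- corkscrew_hinge (a point): Centre of the corkscrew's round hinge, 44.5 mm from corkscrew_mid along its x, 7 mm up.
- tasting_glass: Bystander: stemmed tasting glass, 65 mm across, 170 mm tall, fragile. Origin under its foot.
- saucer: Bystander: white saucer, 110 mm across, 16 mm tall. Origin under its foot.
- cork: Bystander: cork 24 x 45 mm lying on its side. Origin on the bench under its middle.
- bung: Bystander: wooden barrel bung, 54 mm across, 40 mm tall. Origin under its foot.
- foil_cutter: Bystander: black horseshoe foil cutter, 55 x 51 x 12 mm. Origin under its middle.
- steel_cup: Bystander: steel cup, 72 mm across, 75 mm tall. Origin under its foot.
Things that resemble listed ones, but are neither listed nor needed, are in the scene too. What is shaped like the part that bears bottle_mid but pink is not meant. Leave any green look-alike of the part that bears chock_grip alone.

How it is judged:
By the outcome, as a careful person would: the job done as asked, in the order asked, and still so for the second after the job is handed in, with the robot touching nothing.
It also fails if it takes over 70 s, if anything falls off the work surface, if the arm or the gripper's body presses on something with over 40 N, if the wrist force passes 120 N, or if a joint passes its speed limit or range.

### The arm

A 6-joint arm with a two-finger parallel gripper is mounted at the origin on the work surface. World frame = base frame: x ahead of the robot, y to its left, z up, the work surface at z = 0. Lengths are in m, angles in rad, forces in N, time in s.
With the tool pointing down it reaches from about 0.25 to 0.775 m from the base axis. Payload 4 kg.
Tool frame: the origin (TCP) lies between the finger pads; the fingertips stand 11 mm ahead of it and the grasp point (between the pads) lies 8 mm behind it; z points along the fingers, y is the direction in which the jaws open and shut (so a half turn about z gives the same grasp; the last joint's range is limited). The gripper opens to 94 mm and grips with 3 to 60 N. Pads are 16 mm wide; open, the fingers measure 119 mm over their backs; the gripper's body (75 mm by 177 mm) begins 78 mm behind the grasp point.
Start: joints at [1.134, 0.087, 1.371, -0, 1.684, -0.103], TCP at [0.18, 0.52, 0.217] pointing down, gripper open.
Joint ranges: [-3.1, 3.1], [-0.76, 2.03], [0.27, 2.55], [-1.08, 4.22], [0.17, 2.65], [-2.57, 2.57]. Speed limits (rad/s): [2.79, 2.79, 3.14, 3.14, 3.14, 3.14].

### API

Orientations are given as [roll, pitch, yaw] about the fixed x, y, z axes, in that order (R = Rz(yaw) Ry(pitch) Rx(roll)).
In Python, from bench import get_obs, cams, ticket gives the robot as it stands. The module is installed in compiled form; this text tells all that it offers.
- The arm moves only by the shell command python3 -m crank 'ROWS'. ROWS is JSON, a list of rows, each an object of numbers: "tx", "ty", "tz": the shift along the tool's x, y, z in cm; "twist": the turn about the tool's z in degrees; "grip": the opening, from 0 (shut) to 1 (fully open). In form: [{"tx": .., "ty": .., "tz": .., "twist": .., "grip": ..}, ...]. A call has 1 to 12 rows; each row shifts and turns the commanded pose from where the row before left it, along the tool's axes as they then stand; what a row does not reach is not made up. A row lasts 1/8 s, in which the tool goes at most 62.5 mm and 10.7 degrees, less where a joint would pass 70% of its speed; a pose out of reach is approached as far as the arm can. A call is refused whole if a number of a shift passes 6.25 or a number of a turn 10.7, either way. A call with a gripper value outside its range is refused whole. The fingers move at their own pace and stop on an object; the grip force is fixed at half the most. Time passes only in rows, so rows that do not move let the fingers close. It gives the time, the measured TCP pose, the force and the opening at its end, in the units of the state.
- get_obs(): the state, without advancing time (a new reading comes with each control period).
- cams.snapshot(name): name is "scene" or "top" or "wrist"; returns a dict with "frame" (400x640x3 uint8, red, green, blue), "intrinsics" (3x3 intrinsics, pixels), "R" (3x3) and "t" (3): a world point X has camera coordinates R X + t; the wrist camera has in their place "hand_eye" (4x4, takes a point from camera to tool coordinates, whose origin is the TCP and whose axes are the flange's). Camera axes: x right, y down, z forward; pixel columns grow to the right and rows downward; lengths in m; the calibration is good to about 2 mm. The wrist camera is an equidistant fisheye: a pixel r from the principal point sees the ray r / f radians off the axis. A picture is of the moment at which its call begins: read the wrist's pose just before it. There is no depth.
- ticket.close_job(): hands the job in, once; it reports no verdict.
Trained networks look in a picture, given as the dict that the camera call returned (one of the last four; its "shot" number tells which), for a name from the list of things; names that differ only in an ending like _2 or _b are one class to them, and where a whole thing is asked for, a point or a joint stands for the part that bears it (a point fixed in the world has none). Each returns a list of dicts, best first, with "conf" (0 to 1); they miss things now and then, are a little off and sometimes report something else, mostly with a low value. They report only what shows in the picture. A call takes as long as a camera call. They do not tell look-alikes from the thing itself.
- cams.outline_of(picture, query): "region" (400x640 bool, what is visible of it) and "centre" ([column, row] in pixels, amid what is visible of it).
The state is a dict: "time": time; "joint_positions": joint angles; "qvel": joint speeds; "joint_torque": joint torques, N m; "tool_pos": TCP position; "ee_rot": TCP orientation; "wrist_force": force on the tool from outside, world axes, zero at the start; "wrist_torque": the same for the moment, N m; "width": finger opening in m.
Only numpy, scipy, OpenCV 4.12 (cv2) and the standard library are available. Lean on these libraries where they do the work, as an engineer would, in place of code of your own. Each camera call takes 0.05 s, during which the arm holds its last target.

## Working session

There is one attempt and no reset: what is moved stays moved. The work goes in short steps, Python scripts to look and compute and a shell command to move; the robot and the scene stay as the last step left them, time stands still between calls to the robot, and variables do not carry over. Pictures are saved under pics/ and viewed, and the job is handed in when it is done.

```bash
mkdir -p pics; ls
cat > h.py <<'E'
import numpy as np, cv2
from bench import get_obs, cams, ticket
from scipy.spatial.transform import Rotation as Ro
def save(n,p): cv2.imwrite(f'pics/{n}.png', cv2.cvtColor(p['frame'],cv2.COLOR_RGB2BGR))
E
python3 - <<'E'
from h import *
o=get_obs(); print(o)
for c in ['scene','top','wrist']:
    p=cams.snapshot(c); save(c+'0',p); print(c,{k:v for k,v in p.items() if k!='frame'})
E
```

```text
pics
{'time': 0.0, 'joint_positions': array([ 1.13390108e+00,  8.79396211e-02,  1.37224210e+00, -2.07584458e-05,
        1.68360501e+00, -1.03153325e-01]), 'qvel': array([ 6.72687447e-04, -1.02685730e-03,  9.80228603e-04, -7.84138151e-04,
        7.99538674e-05, -1.55427347e-03]), 'joint_torque': array([ 2.20068928e-04, -3.40175843e+01, -3.02434659e+01,  7.18423608e-02,
        3.27716873e-02, -1.61678850e-04]), 'tool_pos': array([0.17998381, 0.51915894, 0.21531873]), 'ee_rot': array([-3.13940811e+00, -2.05403704e-04,  2.80784819e+00]), 'wrist_force': array([-0.26016835, -0.09217608, -0.14522154]), 'wrist_torque': array([ 0.01275257,  0.0164325 , -0.0082422 ]), 'width': 0.09421377625745014}
scene {'intrinsics': array([[437.87893956,   0.        , 316.31095167],
       [  0.        , 437.87893956, 201.97179186],
       [  0.        ,   0.        ,   1.        ]]), 'R': array([[-0.77908558,  0.6266593 , -0.01799423],
       [ 0.48334172,  0.58213336, -0.65383601],
       [-0.39925737, -0.51809157, -0.75642229]]), 't': array([ 0.44544929, -0.21076852,  1.41737899]), 'shot': 1}
top {'int
[... 256 characters left out ...]
9.08982535e-03, -1.14797095e-01],
       [ 1.14803113e-01,  1.41333737e-04, -9.93388255e-01]]), 't': array([-0.02228529,  0.53056582,  1.02532871]), 'shot': 2}
wrist {'intrinsics': array([[309.70691629,   0.        , 321.37679201],
       [  0.        , 309.70691629, 201.58402453],
       [  0.        ,   0.        ,   1.        ]]), 'hand_eye': array([[ 6.15746498e-04, -9.71198238e-01, -2.38272120e-01,
         6.85388677e-02],
       [ 9.99999746e-01,  5.12612139e-04,  4.94805415e-04,
        -7.94254104e-04],
       [-3.58412966e-04, -2.38272365e-01,  9.71198307e-01,
        -1.68207014e-01],
       [ 0.00000000e+00,  0.00000000e+00,  0.00000000e+00,
         1.00000000e+00]]), 'shot': 3}
```

View pics/top0.png

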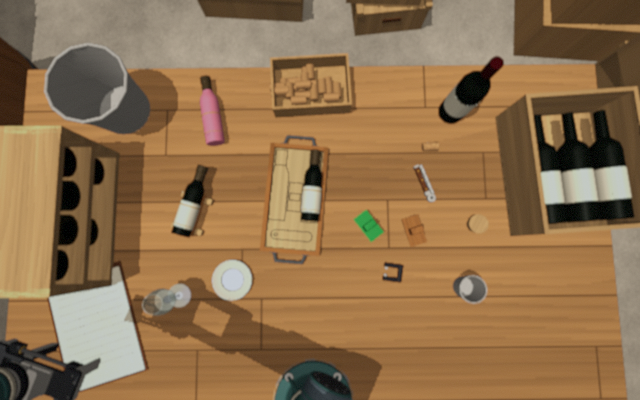

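View pics/scene0.png

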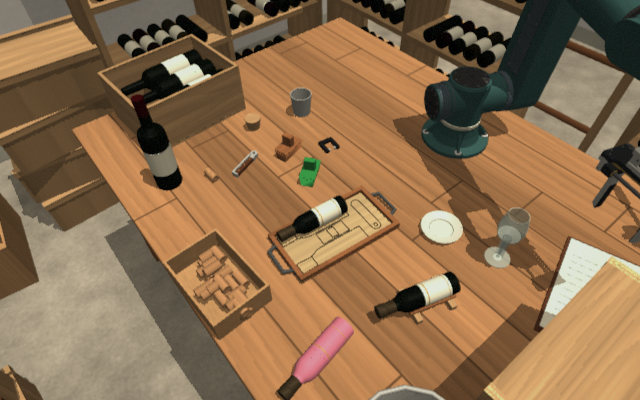

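View pics/wrist0.png

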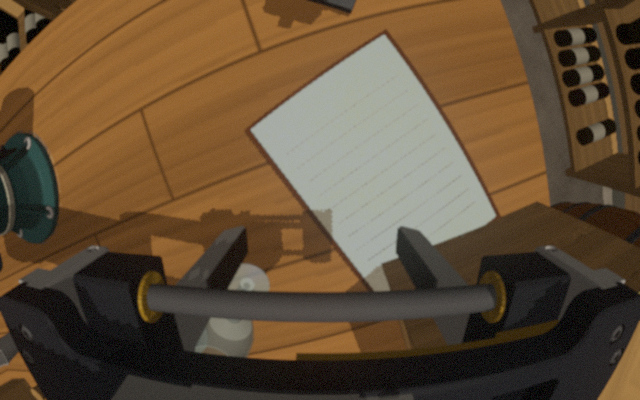

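```bash
cat >> h.py <<'E'
def ray(p,u,v):
    K=p['intrinsics'];d=np.linalg.inv(K)@np.array([u,v,1.]); R,t=p['R'],p['t']
    return -R.T@t, R.T@d
def at(p,u,v,z):
    c,d=ray(p,u,v); return c+d*(z-c[2])/d[2]
E
python3 - <<'E'
from h import *
for c in ['top','scene']:
  p=cams.snapshot(c)
  for n in ['tray','bottle_mid','bottle_mouth','rest','laid_mid','chock_grip','corkscrew_mid','corkscrew_hinge','tasting_glass','saucer','cork','bung','foil_cutter','steel_cup']:
    for d in cams.outline_of(p,n):
        if d['conf']<.2: continue
        print(c,n,round(d['conf'],2),np.round(d['centre'],1),d['region'].sum(),np.round(at(p,*d['centre'],0.02),3))
  if c=='top':
    f=p['frame'][120:320,150:500]; cv2.imwrite('pics/topz.png',cv2.cvtColor(cv2.resize(f[20:150,0:130],None,fx=5,fy=4.6,interpolation=2),4)); 
    cv2.imwrite('pics/topt.png',cv2.cvtColor(cv2.resize(f[10:150,100:300],None,fx=4,fy=4,interpolation=2),4))
E
```

```text
top tray 0.61 [289.6 203.3] 5566 [0.534 0.06  0.02 ]
top bottle_mid 0.9 [190.6 204.7] 1255 [0.533 0.339 0.02 ]
top bottle_mid 0.77 [212.1 113.6] 1197 [0.798 0.285 0.02 ]
top bottle_mid 0.23 [288.7 203.5] 5609 [0.533 0.063 0.02 ]
top bottle_mouth 0.83 [191.7 204.4] 1297 [0.533 0.336 0.02 ]
top bottle_mouth 0.61 [478.7 223.3] 324 [ 0.473 -0.469  0.02 ]
top bottle_mouth 0.59 [210.7 114.2] 1061 [0.796 0.289 0.02 ]
top bottle_mouth 0.59 [288.1 205.6] 5234 [0.528 0.064 0.02 ]
top bottle_mouth 0.45 [199.  219.8] 206 [0.49  0.314 0.02 ]
top rest 0.6 [200.2 211. ] 236 [0.515 0.311 0.02 ]
top rest 0.39 [415.1 232.9] 466 [ 0.448 -0.29   0.02 ]
top laid_mid 0.83 [313.2 192.5] 1224 [ 0.564 -0.006  0.02 ]
top chock_grip 0.82 [369.8 226.6] 473 [ 0.466 -0.164  0.02 ]
top chock_grip 0.7 [410.2 231. ] 518 [ 0.453 -0.276  0.02 ]
top chock_grip 0.45 [427.5 143.6] 127 [ 0.703 -0.335  0.02 ]
top corkscrew_mid 0.55 [427.1 181.7] 349 [ 0.592 -0.329  0.02 ]
top corkscrew_hinge 0.83 [424.7 183.4] 322 [ 0.587 -0.322  0.02 ]
top corkscrew_hinge 0.65 [192.4 205.2] 1162 [0.531 0.334 0.02 ]
top tasting_glass 0.72 
[... 1190 characters left out ...]
45. ] 499 [ 0.451 -0.297  0.02 ]
scene corkscrew_mid 0.63 [244.3 162.4] 270 [ 0.597 -0.317  0.02 ]
scene corkscrew_hinge 0.72 [245.5 161.5] 267 [ 0.592 -0.318  0.02 ]
scene tasting_glass 0.68 [505.3 236.2] 1469 [0.225 0.349 0.02 ]
scene tasting_glass 0.62 [334.5 234.1] 5747 [0.561 0.063 0.02 ]
scene saucer 0.81 [442.3 224.9] 986 [0.322 0.222 0.02 ]
scene saucer 0.6 [336.2 236.9] 5327 [0.563 0.073 0.02 ]
scene cork 0.67 [210.6 172.6] 103 [ 0.698 -0.345  0.02 ]
scene cork 0.23 [339.1 238.8] 5644 [0.562 0.082 0.02 ]
scene bung 0.71 [255.5 122. ] 246 [ 0.463 -0.456  0.02 ]
scene foil_cutter 0.7 [324.2 141. ] 173 [ 0.349 -0.237  0.02 ]
scene steel_cup 0.86 [304.2 101.7] 505 [ 0.272 -0.44   0.02 ]
```

View pics/topt.png

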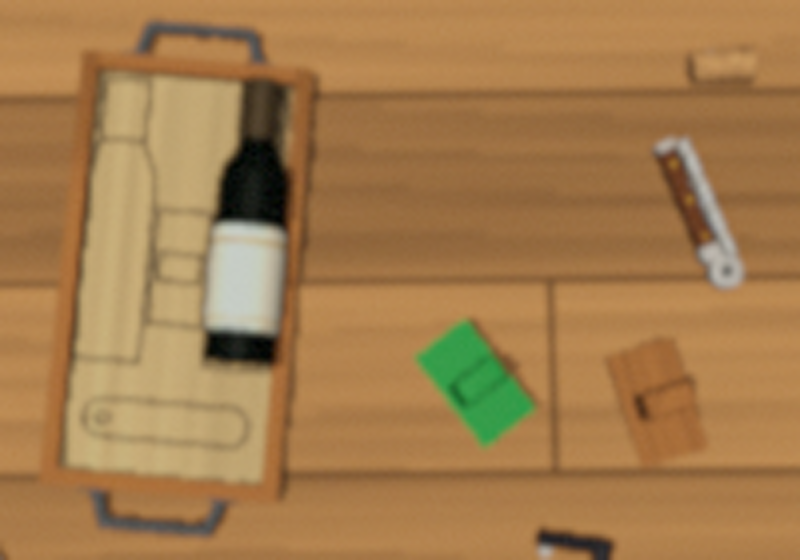

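View pics/topz.png

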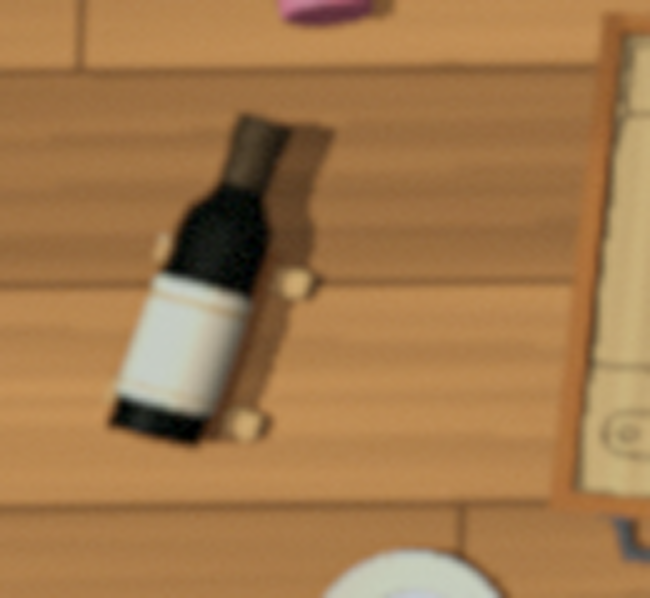

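Run:
```python
from h import *
p=cams.snapshot('top')
obj=np.array([[155,83],[155,-83],[-155,83],[-155,-83]])/1000
pix=np.array([[82,52],[315,72],[42,480],[280,497]])/4+[250,130]
W=np.array([at(p,*q,0.020)[:2] for q in pix])
c=W.mean(0); X=(W[0]+W[1]-W[2]-W[3])/2; Y=(W[0]+W[2]-W[1]-W[3])/2
print(W,c,np.hypot(*X),np.hypot(*Y),np.degrees([np.arctan2(X[1],X[0]),np.arctan2(-Y[0],Y[1])]))
```

```text
[[ 0.70861699  0.11501929]
 [ 0.69237335 -0.05186399]
 [ 0.40420028  0.14090182]
 [ 0.3910193  -0.0241503 ]] [0.54905248 0.0449767 ] 0.30406856273955735 0.16661851675489275 [-5.05613928 -5.06577841]
```

```bash
cat >> h.py <<'E'
def go(tgt,yawdeg):
    o=get_obs(); R=Ro.from_euler('xyz',o['ee_rot']).as_matrix()
    s=R.T@(np.array(tgt)-o['tool_pos'])*100
    y=np.degrees(o['ee_rot'][2]); dy=(yawdeg-y+90)%180-90
    print('t',round(o['time'],2),'pos',np.round(o['tool_pos'],4),'yaw',round(y,2),'tilt',np.round(np.degrees(o['ee_rot'][:2]),2),'j6',round(o['joint_positions'][5],2),'F',np.round(o['wrist_force'],1),'w',round(o['width'],4))
    print('shift cm (tool axes now):',np.round(s,2),'twist',round(-dy,2))
def wproj(p,o,X):
    # world pts -> wrist pixel
    H=p['hand_eye'];R=Ro.from_euler('xyz',o['ee_rot']).as_matrix()
    T=(np.atleast_2d(X)-o['tool_pos'])@R
    C=(T-H[:3,3])@H[:3,:3]
    r=np.hypot(C[:,0],C[:,1]);th=np.arctan2(r,C[:,2]);K=p['intrinsics']
    s=np.where(r>1e-9,th/np.maximum(r,1e-9),0)
    return np.c_[K[0,0]*C[:,0]*s+K[0,2],K[1,1]*C[:,1]*s+K[1,2]]
def wat(p,o,u,v,z):
    K=p['intrinsics'];H=p['hand_eye'];R=Ro.from_euler('xyz',o['ee_rot']).as_matrix()
    a=np.array([(u-K[0,2])/K[0,0],(v-K[1,2])/K[1,1]]);th=np.hypot(*a)
    d=np.r_[a/max(th,1e-9)*np.sin(th),np.cos(th)]
    d=R@H[:3,:3]@d; c=o['tool_pos']+R@H[:3,3]
    return c+d*(z-c[2])/d[2]
def wsnap(n):
    o=get_obs(); p=cams.snapshot('wrist'); save(n,p); np.savez(f'pics/{n}.npz',o_p=o['tool_pos'],o_r=o['ee_rot'],K=p['intrinsics'],H=p['hand_eye'])
    return p,o
def wload(n):
    d=np.load(f'pics/{n}.npz'); return dict(intrinsics=d['K'],hand_eye=d['H']),dict(tool_pos=d['o_p'],ee_rot=d['o_r'])
E
python3 - <<'E'
from h import *
p=cams.snapshot('top')
b=at(p,181,234.1,.043);m=at(p,202.6,166.5,.043);print(b,m,np.hypot(*(m-b)[:2]),np.degrees(np.arctan2(*(m-b)[1::-1])))
u=(m-b)/np.linalg.norm(m-b); mid=(b+m)/2; g=mid-.02*u
print(mid,g)
q=p; import sys
s=cams.snapshot('scene'); print(at(s,497,258,0), at(s,515,214,.17))
go([g[0],g[1],.2153],np.degrees(np.arctan2(u[1],u[0])))
E
```

```text
[0.44934557 0.35465776 0.043     ] [0.6367225 0.3007105 0.043    ] 0.19498826119362606 -16.061516981036736
[0.54303403 0.32768413 0.043     ] [0.52381473 0.33321752 0.043     ]
[0.28218582 0.37216219 0.        ] [0.28496404 0.36296965 0.17      ]
t 1.8 pos [0.1802 0.5197 0.2165] yaw 160.88 tilt [180.   0.] j6 -0.1 F [ 0.5 -0.   0.2] w 0.0944
shift cm (tool axes now): [-38.57  -6.36   0.12] twist -3.06
```

```bash
python3 -m crank '[{"tx":-3.9,"ty":-0.64,"tz":0,"twist":-0.3,"grip":1},{"tx":-3.9,"ty":-0.64,"tz":0,"twist":-0.3,"grip":1},{"tx":-3.9,"ty":-0.64,"tz":0,"twist":-0.3,"grip":1},{"tx":-3.9,"ty":-0.64,"tz":0,"twist":-0.3,"grip":1},{"tx":-3.9,"ty":-0.64,"tz":0,"twist":-0.3,"grip":1},{"tx":-3.9,"ty":-0.64,"tz":0,"twist":-0.3,"grip":1},{"tx":-3.9,"ty":-0.64,"tz":0,"twist":-0.3,"grip":1},{"tx":-3.9,"ty":-0.64,"tz":0,"twist":-0.3,"grip":1},{"tx":-3.9,"ty":-0.64,"tz":0,"twist":-0.3,"grip":1},{"tx":-3.5,"ty":-0.6,"tz":0,"twist":-0.3,"grip":1},{"tx":0,"ty":0,"tz":0,"twist":0,"grip":1}]'
python3 - <<'E'
from h import *
wsnap('w1'); go([.5238,.3332,.2153],-16.06)
E
```

```text
time: 3.18
tool_pos: [0.5301, 0.3397, 0.2156]
ee_rot: [-3.141, -0.0, 2.857]
wrist_force: [-0.6, 0.5, 0.0]
width: 0.0939
t 3.23 pos [0.5288 0.3406 0.2159] yaw 163.77 tilt [-1.7998e+02 -6.0000e-02] j6 -0.81 F [-0.6 -0.4  0.9] w 0.094
shift cm (tool axes now): [ 0.27 -0.85  0.06] twist -0.17
```

View pics/w1.png

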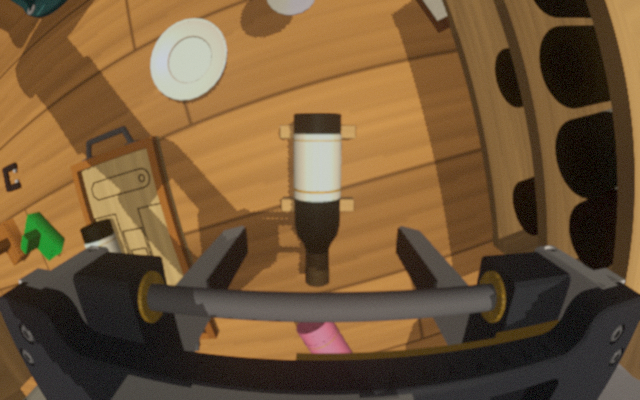

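Run:
```python
from h import *
p,o=wload('w1'); f=cv2.imread('pics/w1.png')
for r in (130,150,170,185): print(r,f[r,280:356:2].mean(1).astype(int).tolist())
for c in (310,317,324): print(c,f[100:125,c].mean(1).astype(int).tolist(),f[274:292,c].mean(1).astype(int).tolist())
cv2.imwrite('pics/w1z.png',cv2.resize(f[90:300,240:400],None,fx=2.8,fy=2.8,interpolation=2))
for n,z in (((317.5,114),.043),((317.5,114),.06),((317.5,285),.043)): print(n,z,wat(p,o,*n,z))
```

```text
130 [129, 155, 157, 155, 152, 123, 98, 60, 47, 46, 45, 50, 50, 46, 47, 48, 47, 54, 55, 58, 56, 48, 54, 46, 48, 41, 45, 51, 44, 42, 86, 145, 153, 150, 154, 151, 152, 145]
150 [137, 138, 135, 132, 112, 98, 98, 127, 153, 168, 179, 185, 189, 198, 198, 198, 201, 201, 200, 200, 201, 201, 201, 201, 202, 199, 195, 190, 187, 176, 153, 132, 133, 134, 129, 132, 128, 129]
170 [130, 128, 128, 123, 102, 86, 90, 118, 152, 166, 176, 185, 192, 198, 197, 198, 199, 201, 201, 201, 202, 202, 200, 201, 201, 200, 197, 189, 185, 173, 151, 135, 135, 135, 135, 135, 135, 134]
185 [133, 131, 134, 129, 108, 92, 95, 118, 151, 166, 176, 185, 191, 196, 198, 200, 200, 202, 201, 200, 202, 202, 202, 201, 201, 200, 196, 190, 185, 173, 145, 127, 120, 114, 106, 97, 91, 96]
310 [138, 134, 135, 134, 136, 134, 133, 132, 134, 132, 134, 132, 119, 81, 57, 43, 48, 49, 42, 45, 43, 50, 45, 46, 47] [54, 52, 55, 55, 47, 56, 54, 51, 52, 52, 59, 72, 93, 111, 115, 111, 108, 97]
317 [134, 137, 134, 133, 132, 132, 134, 134, 129, 134, 132, 130, 116, 85, 58, 53, 51, 56, 53, 55, 51, 54, 54, 57, 53] [68, 64, 61, 55, 61, 63, 55, 56, 59, 62, 60, 64, 79, 96, 106, 109, 105, 94]
324 [134, 133, 133, 129, 133, 131, 133, 134, 133, 131, 132, 130, 118, 84, 49, 48, 48, 45, 50, 44, 51, 50, 46, 47, 48] [57, 53, 53, 51, 51, 55, 54, 50, 50, 50, 67, 87, 103, 109, 109, 105, 97, 78]
(317.5, 114) 0.043 [0.44893243 0.35816661 0.043     ]
(317.5, 114) 0.06 [0.44968987 0.35817274 0.06      ]
(317.5, 285) 0.043 [0.6455196  0.30008224 0.043     ]
```

View pics/w1z.png

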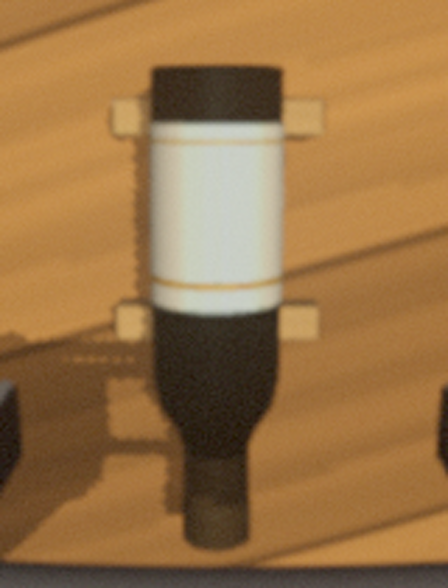

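Run:
```python
from h import *
go([.5257,.3353,.044],163.55)
```

```text
t 3.23 pos [0.5288 0.3406 0.2159] yaw 163.77 tilt [-1.7998e+02 -6.0000e-02] j6 -0.81 F [-0.6 -0.4  0.9] w 0.094
shift cm (tool axes now): [ 0.13 -0.59 17.19] twist 0.22
```

```bash
python3 -m crank '[{"tx":0.13,"ty":-0.59,"tz":2,"twist":0.2,"grip":1},{"tx":0,"ty":0,"tz":4,"twist":0,"grip":1},{"tx":0,"ty":0,"tz":4,"twist":0,"grip":1},{"tx":0,"ty":0,"tz":4,"twist":0,"grip":1},{"tx":0,"ty":0,"tz":3.1,"twist":0,"grip":1},{"tx":0,"ty":0,"tz":0,"twist":0,"grip":1}]'
python3 - <<'E'
from h import *
go([.5257,.3353,.044],163.55)
E
```

```text
time: 3.98
tool_pos: [0.5221, 0.3357, 0.0424]
ee_rot: [-3.137, -0.005, 2.858]
wrist_force: [0.1, 0.9, -0.0]
width: 0.0938
t 3.98 pos [0.5221 0.3357 0.0424] yaw 163.76 tilt [-179.74   -0.31] j6 -0.81 F [ 0.1  0.9 -0. ] w 0.0938
shift cm (tool axes now): [-0.36  0.06 -0.16] twist 0.21
```

```bash
python3 -m crank '[{"tx":-0.3,"ty":0,"tz":-0.15,"twist":0.2,"grip":0.8},{"grip":0},{"grip":0},{"grip":0},{"grip":0},{"grip":0}]'
python3 - <<'E'
from h import *
go([.5257,.3353,.044],163.55)
E
```

```text
t 3.98 pos [0.5221 0.3357 0.0424] yaw 163.76 tilt [-179.74   -0.31] j6 -0.81 F [ 0.1  0.9 -0. ] w 0.0938
shift cm (tool axes now): [-0.36  0.06 -0.16] twist 0.21invalid input at $[1]: expected keys tx, ty, tz, twist, grip
```

```bash
python3 -m crank '[{"tx":-0.3,"ty":0,"tz":-0.15,"twist":0.2,"grip":0.8},{"tx":0,"ty":0,"tz":0,"twist":0,"grip":0},{"tx":0,"ty":0,"tz":0,"twist":0,"grip":0},{"tx":0,"ty":0,"tz":0,"twist":0,"grip":0},{"tx":0,"ty":0,"tz":0,"twist":0,"grip":0},{"tx":0,"ty":0,"tz":0,"twist":0,"grip":0}]'
python3 - <<'E'
from h import *
go([.5257,.3353,.044],163.55)
E
```

```text
time: 4.72
tool_pos: [0.5284, 0.3348, 0.0474]
ee_rot: [-3.141, 0.0, 2.853]
wrist_force: [-0.9, -1.6, 2.9]
width: 0.0517
t 4.72 pos [0.5284 0.3348 0.0474] yaw 163.47 tilt [-1.7998e+02  2.0000e-02] j6 -0.81 F [-0.9 -1.6  2.9] w 0.0517
shift cm (tool axes now): [ 0.27 -0.02  0.34] twist -0.08
```

```bash
python3 -m crank '[{"tx":0,"ty":0,"tz":-1,"twist":0,"grip":0},{"tx":0,"ty":0,"tz":-3,"twist":0,"grip":0},{"tx":0,"ty":0,"tz":-4,"twist":0,"grip":0},{"tx":0,"ty":0,"tz":-3,"twist":0,"grip":0},{"tx":0,"ty":0,"tz":0,"twist":0,"grip":0},{"tx":0,"ty":0,"tz":0,"twist":0,"grip":0}]'
python3 - <<'E'
from h import *
go([.5257,.3353,.147],163.55)
f=cv2.imread('pics/scene0.png'); cv2.imwrite('pics/sz.png',cv2.resize(f[175:285,260:405],None,fx=5.4,fy=5.4,interpolation=2))
f=cv2.imread('pics/top0.png'); cv2.imwrite('pics/tz.png',cv2.resize(f[130:270,250:340],None,fx=6,fy=4.2,interpolation=2))
wsnap('w2')
E
```

```text
time: 5.48
tool_pos: [0.5274, 0.3347, 0.1549]
ee_rot: [-3.14, -0.002, 2.853]
wrist_force: [-0.7, 0.8, -3.9]
width: 0.0512
t 5.47 pos [0.5274 0.3347 0.1549] yaw 163.48 tilt [-1.7988e+02 -1.4000e-01] j6 -0.81 F [-0.7  0.8 -3.9] w 0.0512
shift cm (tool axes now): [0.18 0.01 0.79] twist -0.07
```

View pics/sz.png

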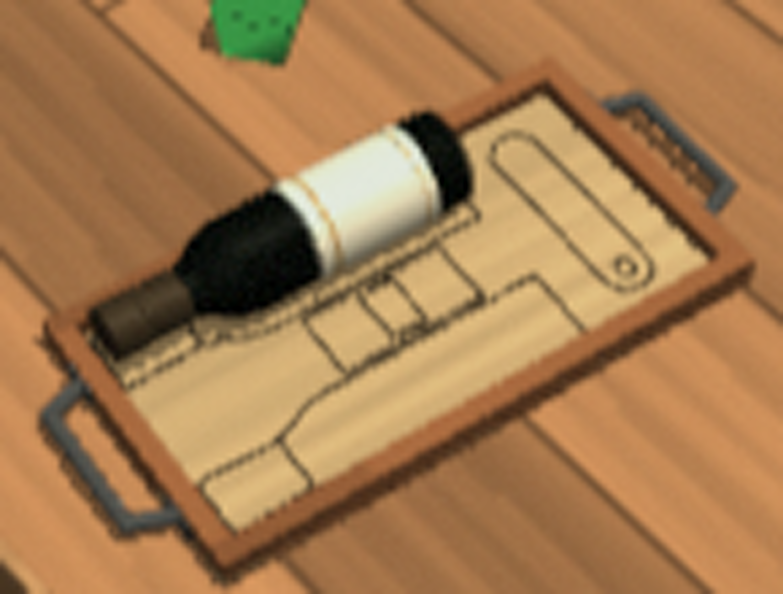

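View pics/tz.png

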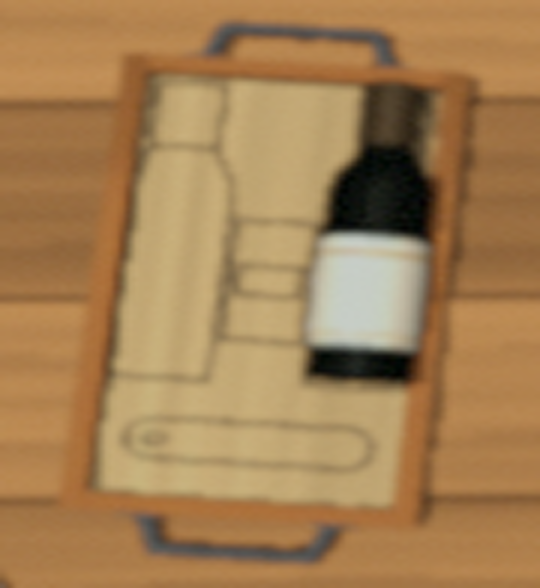

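View pics/w2.png

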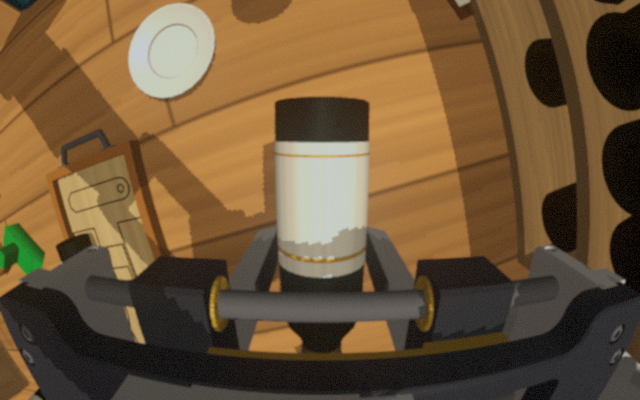

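```bash
cat > tray.py <<'E'
from h import *
from scipy.optimize import least_squares
T0=dict(R=np.array([[-9.01350104e-03,-9.99958677e-01,-1.18393374e-03],[-9.93347372e-01,9.08982535e-03,-1.14797095e-01],[1.14803113e-01,1.41333737e-04,-9.93388255e-01]]),t=np.array([-0.02228529,0.53056582,1.02532871]),intrinsics=np.array([[378.94462185,0,320.60759404],[0,378.94462185,203.87341691],[0,0,1]]))
S0=dict(R=np.array([[-0.77908558,0.6266593,-0.01799423],[0.48334172,0.58213336,-0.65383601],[-0.39925737,-0.51809157,-0.75642229]]),t=np.array([0.44544929,-0.21076852,1.41737899]),intrinsics=np.array([[437.87893956,0,316.31095167],[0,437.87893956,201.97179186],[0,0,1]]))
def pr(p,X):
    C=X@p['R'].T+p['t']; q=C@p['intrinsics'].T; return q[:,:2]/q[:,2:]
S=[((228,566),155,83,20),((755,258),-155,83,20),((548,62),-155,-83,20),((47,322),155,-83,20),((625,267),-105,44.5,8),((537,276),-63,23,8),((305,318),46,-19,8),((347,374),46,19,8),((483,297),-36,19,8),((437,248),-36,-19,8),((203,490),137,35,8)]
T=[((155,438),-105,44.5,8),((210,381),-63,23,8),((228,85),137,35,8),((240,218),46,19,8),((222,338),-36,19,8),((125,55),155,83,20),((478,78),155,-83,20),((63,500),-155,83,20),((425,522),-155,-83,20)]
def w(q,P):
    c,s=np.cos(q[2]),np.sin(q[2]); P=np.asarray(P)/1000
    return np.c_[q[0]+c*P[:,0]-s*P[:,1],q[1]+s*P[:,0]+c*P[:,1],P[:,2]]
def fit(sets):
    def res(q): return np.concatenate([((pr(c,w(q,[s[1:] for s in L]))-(np.array([s[0] for s in L])/sc+off))).ravel() for c,L,sc,off in sets])
    r=least_squares(res,[.549,.045,-.088],loss='soft_l1'); return r.x,res(r.x)
if __name__=='__main__':
    a=(S0,S,np.array([5.4,5.4]),[260,175]); b=(T0,T,np.array([6,4.2]),[250,130])
    for s in ([a],[b],[a,b]):
        x,r=fit(s); print(np.round(x[:2],4),np.degrees(x[2]).round(2)); print(np.round(r.reshape(-1,2),1).tolist())
E
python3 tray.py
```

```text
[0.5492 0.0495] -4.99
[[-0.1, 0.4], [0.3, -0.0], [0.4, -1.2], [-0.7, -0.0], [0.2, 0.1], [-0.8, 0.2], [-0.3, 0.6], [0.0, -0.0], [0.2, -0.1], [0.3, -0.2], [0.4, -0.4]]
[0.5489 0.0446] -5.35
[[0.4, -0.3], [0.3, -0.9], [-0.3, 0.5], [0.3, 0.2], [0.6, 0.0], [0.4, -0.9], [-0.7, -1.6], [-0.3, 1.6], [-1.0, 1.5]]
[0.5489 0.0475] -5.09
[[-0.7, -0.3], [-0.2, -0.5], [0.1, -1.6], [-1.1, -0.7], [-0.3, -0.4], [-1.3, -0.3], [-0.7, 0.1], [-0.4, -0.6], [-0.2, -0.6], [-0.0, -0.7], [-0.0, -1.0], [-0.4, -0.2], [-0.6, -0.8], [-1.5, 0.6], [-0.8, 0.3], [-0.4, 0.1], [-0.8, -0.8], [-1.9, -1.8], [-1.1, 1.8], [-1.8, 1.4]]
```

Run:
```python
import cv2
f=cv2.imread('pics/w1.png'); cv2.imwrite('pics/w1t.png',cv2.resize(f[110:340,60:230],None,fx=4,fy=2.6,interpolation=2))
f=cv2.imread('pics/w2.png'); cv2.imwrite('pics/w2t.png',cv2.resize(f[110:280,30:180],None,fx=4,fy=3.5,interpolation=2))
```

```text
(no output)
```

View pics/w1t.png

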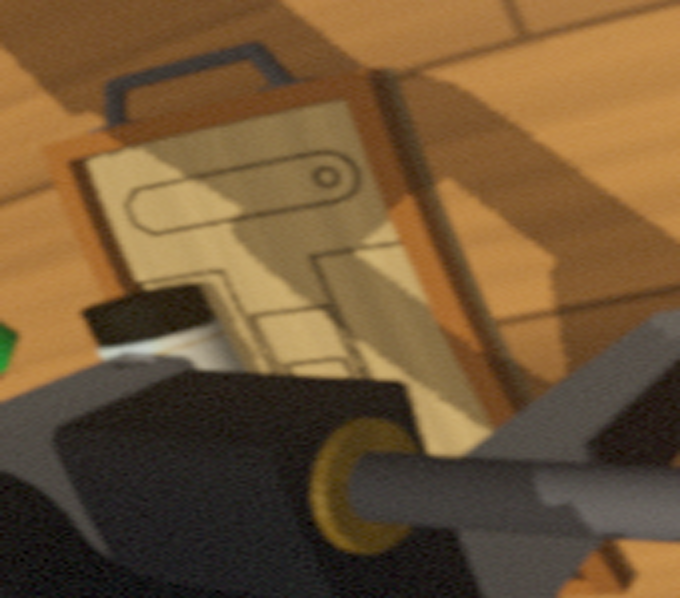

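View pics/w2t.png

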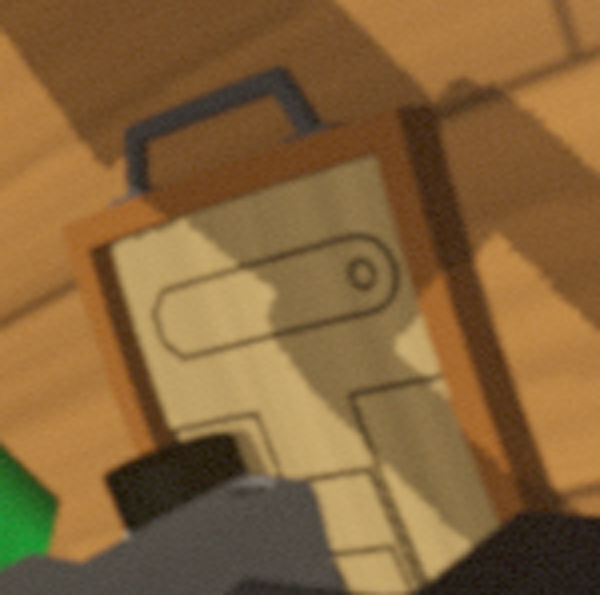

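```bash
cat >> tray.py <<'E'
W1=[((327,177),-105,44.5,8),((313,256),-63,23,8),((375,70),-155,83,20),((45,148),-155,-83,20),((250,316),-36,-19,8),((335,306),-36,19,8),((220,271),-63,-23,8)]
W2=[((362,273),-105,44.5,8),((352,396),-63,23,8),((403,110),-155,83,20),((63,230),-155,-83,20),((258,413),-63,-23,8),((375,468),-36,19,8)]
def fitw(L,n,sc,off):
    p,o=wload(n)
    def res(q): return (wproj(p,o,w(q,[s[1:] for s in L]))-(np.array([s[0] for s in L])/sc+off)).ravel()
    r=least_squares(res,[.549,.045,-.088],loss='soft_l1'); return r.x,res(r.x)
if __name__=='__main__':
    for a in ((W1,'w1',np.array([4,2.6]),[60,110]),(W2,'w2',np.array([4,3.5]),[30,110])):
        x,r=fitw(*a); print(np.round(x[:2],4),np.degrees(x[2]).round(2)); print(np.round(r.reshape(-1,2),1).tolist())
E
python3 tray.py|tail -4
```

```text
[0.5508 0.049 ] -5.88
[[0.8, 0.1], [0.4, 1.1], [-1.4, -0.3], [-0.7, -1.5], [0.6, -0.2], [-1.9, 0.1], [1.0, 0.4]]
[0.5508 0.0496] -5.42
[[0.7, 0.2], [0.5, 0.5], [-1.0, -1.0], [-0.2, -1.5], [0.4, 1.0], [-0.8, 0.3]]
```

Run:
```python
from h import *
go([.5742,.0935,.155],174.8)
```

```text
t 5.53 pos [0.5271 0.3345 0.1542] yaw 163.48 tilt [-179.83   -0.2 ] j6 -0.81 F [-0.3 -0.3 -4.7] w 0.0518
shift cm (tool axes now): [-11.37 -21.77  -0.05] twist -11.32
```

```bash
python3 -m crank '[{"tx":-0.7,"ty":-1.3,"tz":0,"twist":0,"grip":0},{"tx":-1.5,"ty":-2.9,"tz":0,"twist":0,"grip":0},{"tx":-1.7,"ty":-3.3,"tz":0,"twist":0,"grip":0},{"tx":-1.7,"ty":-3.3,"tz":0,"twist":0,"grip":0},{"tx":-1.7,"ty":-3.3,"tz":0,"twist":0,"grip":0},{"tx":-1.7,"ty":-3.3,"tz":0,"twist":0,"grip":0},{"tx":-1.5,"ty":-2.9,"tz":0,"twist":0,"grip":0},{"tx":-0.87,"ty":-1.47,"tz":0,"twist":-2.8,"grip":0},{"tx":0,"ty":0,"tz":0,"twist":-5.5,"grip":0},{"tx":0,"ty":0,"tz":0,"twist":-3,"grip":0},{"tx":0,"ty":0,"tz":0,"twist":0,"grip":0},{"tx":0,"ty":0,"tz":0,"twist":0,"grip":0}]'
python3 - <<'E'
from h import *
wsnap('w3')
go([.5742,.0935,.155],174.8)
f=cv2.imread('pics/w3.png'); cv2.imwrite('pics/w3z.png',cv2.resize(f[20:290,190:450],None,fx=3,fy=2.2,interpolation=2))
E
```

```text
time: 7.02
tool_pos: [0.575, 0.0935, 0.1563]
ee_rot: [-3.141, -0.001, 3.049]
wrist_force: [0.4, -0.2, -3.7]
width: 0.0515
t 7.08 pos [0.5751 0.0937 0.1565] yaw 174.73 tilt [-1.7999e+02 -5.0000e-02] j6 -1.41 F [-0.4  0.2 -3.3] w 0.0513
shift cm (tool axes now): [ 0.09 -0.03  0.15] twist -0.07
```

View pics/w3.png

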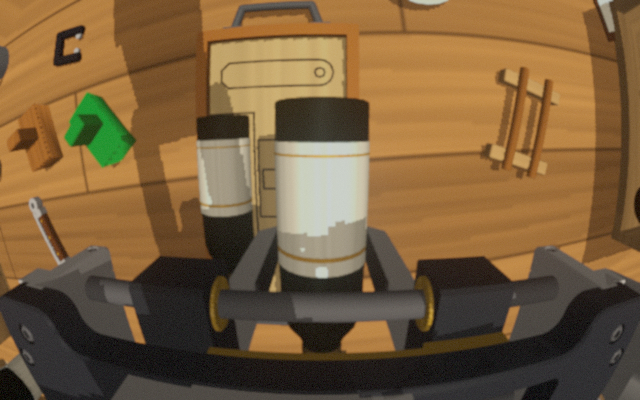

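Run:
```python
import cv2
f=cv2.imread('pics/w3.png'); cv2.imwrite('pics/w3z.png',cv2.resize(f[15:225,190:370],None,fx=4,fy=2.8,interpolation=2))
```

```text
(no output)
```

View pics/w3z.png

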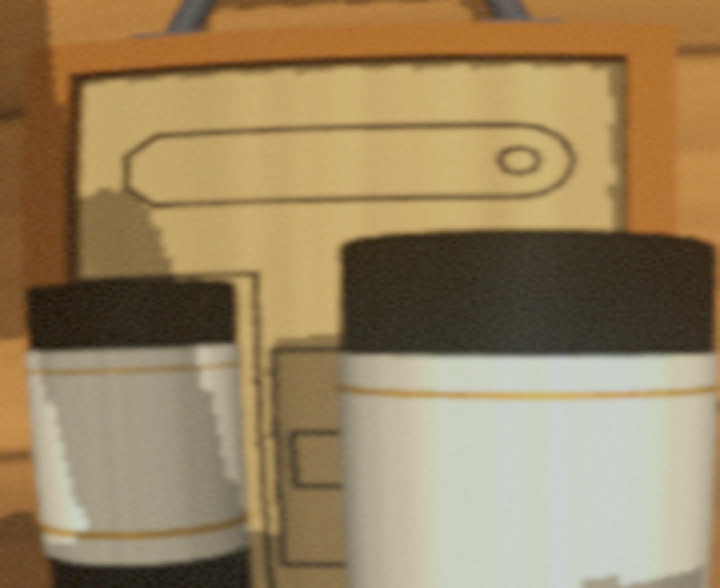

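```bash
cat > t3.py <<'E'
from tray import *
W3=[((520,160),-105,44.5,8),((123,173),-105,-56,8),((575,160),-105,56.5,8),((257,272),-63,-23,8),((276,348),-36,-19,8),((284,564),46,-19,8),((678,25),-155,83,20),((625,55),-143,71,20),((75,72),-143,-71,20)]
x,r=fitw(W3,'w3',np.array([4,2.8]),[190,15]); print(np.round(x[:2],4),np.degrees(x[2]).round(2)); print(np.round(r.reshape(-1,2),1).tolist())
p,o=wload('w3')
for u,v,z in ((190+28/4,15+285/2.8,.034),(190+236/4,15+280/2.8,.034),(275,100,.145),(369,100,.145)):
    X=wat(p,o,u,v,z)
    for q in (x,[.550,.048,np.radians(-5.2)]):
        c,s=np.cos(q[2]),np.sin(q[2]); d=X[:2]-q[:2]; print(np.round(1000*np.array([c*d[0]+s*d[1],-s*d[0]+c*d[1]]),1),end=' ')
    print()
E
python3 t3.py
```

```text
[0.55  0.049] -5.46
[[0.3, 0.0], [3.2, -0.8], [-1.5, 0.1], [0.1, 1.7], [-0.5, 0.4], [0.1, -0.1], [-0.1, -0.2], [1.1, -0.5], [-1.0, -0.2]]
[-62. -76.] [-62.4 -74.8] 
[-60.8 -22.6] [-61.  -21.3] 
[-64.2  19. ] [-64.2  20.2] 
[-64.4  73.1] [-64.2  74.4]
```

```bash
python3 -m crank '[{"tx":-0.1,"ty":0.12,"tz":1,"twist":0,"grip":0},{"tx":0,"ty":0,"tz":2.5,"twist":0,"grip":0},{"tx":0,"ty":0,"tz":2.5,"twist":0,"grip":0},{"tx":0,"ty":0,"tz":2.3,"twist":0,"grip":0},{"tx":0,"ty":0,"tz":1.4,"twist":0,"grip":0},{"tx":0,"ty":0,"tz":0.9,"twist":0,"grip":0},{"tx":0,"ty":0,"tz":0.4,"twist":0,"grip":0},{"tx":0,"ty":0,"tz":0,"twist":0,"grip":0},{"tx":0,"ty":0,"tz":0,"twist":0,"grip":0}]'
python3 - <<'E'
from h import *
go([.575,.095,.0384],174.65)
E
```

```text
time: 8.2
tool_pos: [0.5771, 0.0951, 0.0479]
ee_rot: [3.141, 0.002, 3.05]
wrist_force: [0.1, 0.5, -3.4]
width: 0.0512
t 8.2 pos [0.5771 0.0951 0.0479] yaw 174.77 tilt [1.7998e+02 1.0000e-01] j6 -1.41 F [ 0.1  0.5 -3.4] w 0.0512
shift cm (tool axes now): [ 0.21 -0.03  0.95] twist 0.12
```

```bash
python3 -m crank '[{"tx":0.1,"ty":0,"tz":0.3,"twist":0.1,"grip":0},{"tx":0,"ty":0,"tz":0.3,"twist":0,"grip":0},{"tx":0,"ty":0,"tz":0.15,"twist":0,"grip":0},{"tx":0,"ty":0,"tz":0,"twist":0,"grip":0}]';  python3 -m crank '[{"tx":0,"ty":0,"tz":0.1,"twist":0,"grip":0},{"tx":0,"ty":0,"tz":0,"twist":0,"grip":0}]'
```

```text
time: 8.7
tool_pos: [0.5753, 0.0952, 0.0392]
ee_rot: [-3.142, -0.001, 3.049]
wrist_force: [0.5, 0.5, -2.5]
width: 0.0513
time: 8.95
tool_pos: [0.5755, 0.0952, 0.0385]
ee_rot: [3.141, 0.0, 3.049]
wrist_force: [-0.8, -0.3, -3.5]
width: 0.0515
```

```bash
python3 -m crank '[{"tx":0,"ty":0,"tz":0.1,"twist":0,"grip":0},{"tx":0,"ty":0,"tz":0,"twist":0,"grip":0}]';  python3 -m crank '[{"tx":0,"ty":0,"tz":0.1,"twist":0,"grip":0},{"tx":0,"ty":0,"tz":0,"twist":0,"grip":0}]'
```

```text
time: 9.2
tool_pos: [0.5756, 0.0952, 0.0384]
ee_rot: [3.141, 0.001, 3.049]
wrist_force: [-2.2, 0.3, 2.6]
width: 0.0512
time: 9.45
tool_pos: [0.5757, 0.0952, 0.0384]
ee_rot: [3.141, 0.001, 3.049]
wrist_force: [-3.8, -0.6, 6.8]
width: 0.0518
```

```bash
python3 -m crank '[{"tx":0,"ty":0,"tz":-0.12,"twist":0,"grip":0},{"tx":0,"ty":0,"tz":0,"twist":0,"grip":0.6},{"tx":0,"ty":0,"tz":0,"twist":0,"grip":0.65},{"tx":0,"ty":0,"tz":0,"twist":0,"grip":0.7},{"tx":0,"ty":0,"tz":0,"twist":0,"grip":0.7},{"tx":0,"ty":0,"tz":-1,"twist":0,"grip":0.7},{"tx":0,"ty":0,"tz":-3,"twist":0,"grip":0.7},{"tx":0,"ty":0,"tz":-4,"twist":0,"grip":0.7},{"tx":0,"ty":0,"tz":-4,"twist":0,"grip":0.7},{"tx":0,"ty":0,"tz":-4,"twist":0,"grip":0.7},{"tx":0,"ty":0,"tz":0,"twist":0,"grip":0.7}]'
python3 - <<'E'
from h import *
wsnap('w4')
f=cv2.imread('pics/w4.png'); cv2.imwrite('pics/w4z.png',cv2.resize(f[20:300,180:400],None,fx=3.2,fy=2.1,interpolation=2))
t=cams.snapshot('top'); save('top1',t); f=cv2.imread('pics/top1.png'); cv2.imwrite('pics/t1z.png',cv2.resize(f[130:270,240:480],None,fx=3.2,fy=3.2,interpolation=2))
E
```

```text
time: 10.82
tool_pos: [0.5778, 0.0954, 0.2033]
ee_rot: [3.14, 0.01, 3.049]
wrist_force: [0.3, -0.7, -0.9]
width: 0.0657
```

View pics/w4z.png

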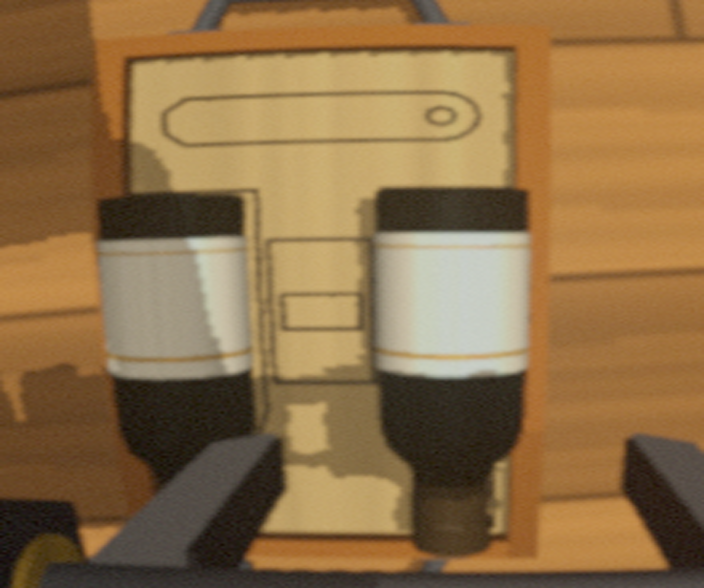

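View pics/t1z.png

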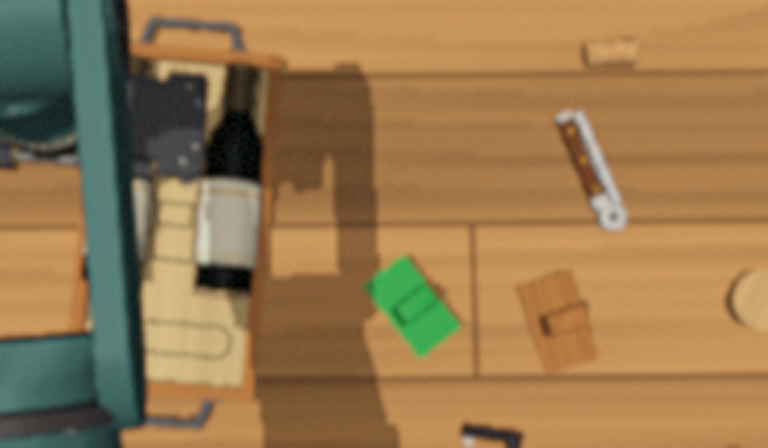

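```bash
cat > t4.py <<'E'
from tray import *
W=[((441,116),-105,44.5,8),((163,120),-105,-56,8),((480,116),-105,56.5,8),((257,189),-63,-23,8),((269,239),-36,-19,8),((274,382),46,-19,8),((553,30),-155,83,20),((516,46),-143,71,20),((126,58),-143,-71,20),((537,556),155,83,20),((509,536),143,71,8)]
x,r=fitw(W,'w4',np.array([3.2,2.1]),[180,20]); print(np.round(x[:2],4),np.degrees(x[2]).round(2)); print(np.round(r.reshape(-1,2),1).tolist())
p,o=wload('w4')
for u,v in ((99,215),(243,210),(376,205),(527,205),(452,190),(172,197),(452,553)):
    X=wat(p,o,u/3.2+180,v/2.1+20,.034); q=x
    c,s=np.cos(q[2]),np.sin(q[2]); d=X[:2]-q[:2]; print(np.round(1000*np.array([c*d[0]+s*d[1],-s*d[0]+c*d[1]]),1))
E
python3 t4.py
```

```text
[0.5502 0.0489] -5.47
[[0.4, -0.1], [2.5, 1.0], [-1.4, -0.1], [0.2, 1.6], [0.0, 0.4], [0.4, -0.1], [-0.4, -1.9], [0.6, -0.1], [-0.4, -0.9], [-0.1, 1.1], [-0.9, -1.7]]
[-52.4 -75.6]
[-52.7 -23.1]
[-54.3  22.5]
[-54.5  73.3]
[-62.   48.1]
[-60.7 -48.3]
[143.1  48.7]
```

Run:
```python
from h import *
from tray import T0,S0
a=at(T0,240+613/3.2,130+217/3.2,.012);b=at(T0,240+570/3.2,130+117/3.2,.012)
print(a,b,np.hypot(*(a-b)[:2]),np.degrees(np.arctan2(*(a-b)[1::-1])))
o=get_obs(); print(np.degrees(o['joint_positions']),np.degrees(np.arctan2(o['tool_pos'][1],o['tool_pos'][0])))
m=a+(b-a)/np.linalg.norm(b-a)*.0445; print(m)
go([m[0],m[1],.2],18)
```

```text
[ 0.54692709 -0.34233946  0.012     ] [ 0.63761663 -0.30767541  0.012     ] 0.09708856554734988 -159.0817638479381
[ 3.82259663e+00  9.44963546e+00  7.56798055e+01  4.36392224e-03
  9.48189829e+01 -8.08541978e+01] 9.393327834485799
[ 0.58849413 -0.32645138  0.012     ]
t 10.93 pos [0.5755 0.0952 0.198 ] yaw 174.68 tilt [1.7999e+02 5.0000e-02] j6 -1.41 F [0.4 0.2 0.2] w 0.066
shift cm (tool axes now): [ -5.21 -41.86  -0.21] twist -23.32
```

```bash
python3 -m crank '[{"tx":-0.25,"ty":-2,"tz":0,"twist":0,"grip":0.7},{"tx":-0.5,"ty":-4,"tz":0,"twist":0,"grip":0.7},{"tx":-0.5,"ty":-4,"tz":0,"twist":0,"grip":0.7},{"tx":-0.5,"ty":-4,"tz":0,"twist":0,"grip":0.7},{"tx":-0.5,"ty":-4,"tz":0,"twist":0,"grip":0.7},{"tx":-0.5,"ty":-4,"tz":0,"twist":0,"grip":0.7},{"tx":-0.5,"ty":-4,"tz":0,"twist":0,"grip":0.7},{"tx":-0.5,"ty":-4,"tz":0,"twist":0,"grip":0.7},{"tx":-0.5,"ty":-4,"tz":0,"twist":0,"grip":0.7},{"tx":-0.5,"ty":-4,"tz":0,"twist":0,"grip":0.7},{"tx":-0.5,"ty":-3.86,"tz":0,"twist":0,"grip":0.7},{"tx":0,"ty":0,"tz":0,"twist":-4,"grip":0.7}]'; python3 -m crank '[{"tx":0,"ty":0,"tz":0,"twist":-8,"grip":0.7},{"tx":0,"ty":0,"tz":0,"twist":-8,"grip":0.7},{"tx":0,"ty":0,"tz":0,"twist":-4,"grip":0.7},{"tx":0,"ty":0,"tz":0,"twist":0,"grip":0.7},{"tx":0,"ty":0,"tz":0,"twist":0,"grip":0.7}]'
python3 - <<'E'
from h import *
wsnap('w5'); go([.5885,-.3265,.2],21)
o=get_obs(); print(np.degrees(o['joint_positions']))
E
```

```text
time: 12.42
tool_pos: [0.5866, -0.3305, 0.1943]
ee_rot: [3.14, -0.005, 3.115]
wrist_force: [1.3, 0.6, -0.1]
width: 0.0657
time: 13.05
tool_pos: [0.5881, -0.327, 0.1965]
ee_rot: [3.14, -0.001, -2.817]
wrist_force: [-0.5, 0.1, 0.1]
width: 0.0661
t 13.1 pos [ 0.5883 -0.3268  0.1968] yaw -161.4 tilt [ 1.7993e+02 -6.0000e-02] j6 -2.49 F [-0.1  1.   0.8] w 0.0656
shift cm (tool axes now): [-0.03  0.02 -0.32] twist -2.4
[-3.38748320e+01  2.12141617e+01  6.13030257e+01 -4.92941104e-03
  9.75692113e+01 -1.42477649e+02]
```

View pics/w5.png

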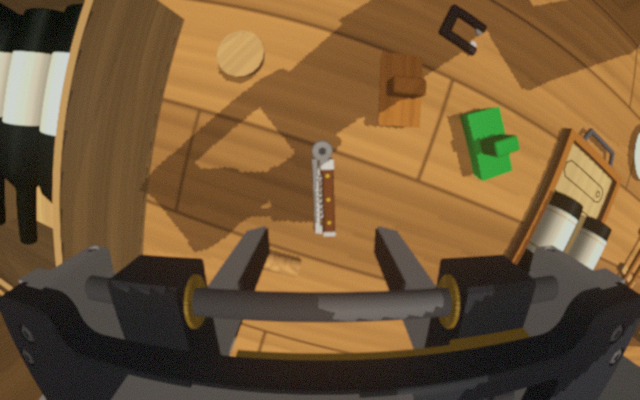

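Run:
```python
from h import *
f=cv2.imread('pics/w5.png'); cv2.imwrite('pics/w5z.png',cv2.resize(f[130:250,280:380],None,fx=5,fy=5,interpolation=2))
cv2.imwrite('pics/w5c.png',cv2.resize(f[40:140,360:450],None,fx=5,fy=5,interpolation=2))
```

```text
(no output)
```

View pics/w5z.png

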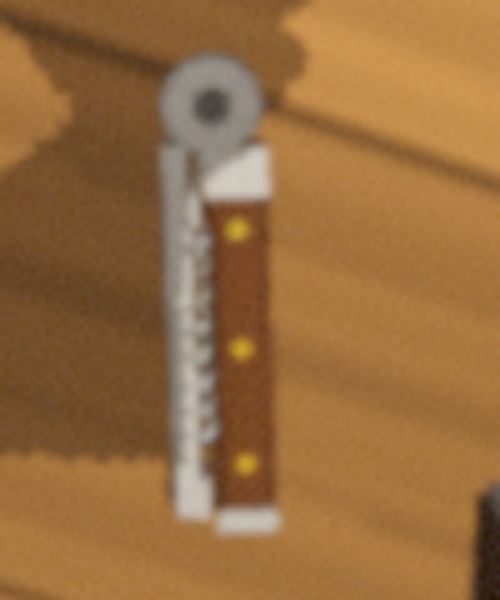

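View pics/w5c.png

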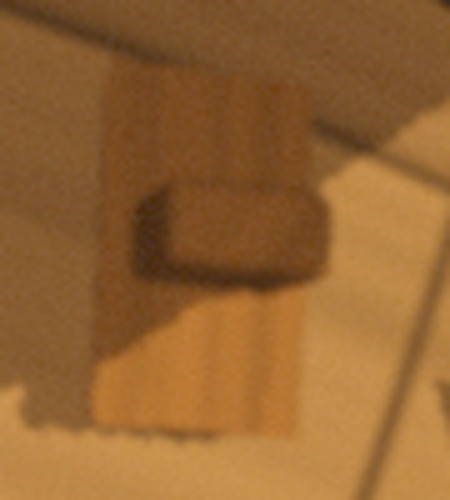

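Run:
```python
from h import *
p,o=wload('w5')
h=wat(p,o,322.4,151,.013);e=wat(p,o,325.6,235,.013)
d=h-e; print(h,e,np.linalg.norm(d),'hd',np.degrees(np.arctan2(d[1],d[0])))
m=e+d/np.linalg.norm(d)*.056; m2=h-d/np.linalg.norm(d)*.0445; print(m,m2)
C=np.array([wat(p,o,360+u/5,40+v/5,.036) for u,v in ((103,65),(310,80),(300,435),(92,425))]);G=np.array([wat(p,o,360+u/5,40+v/5,.072) for u,v in ((168,185),(328,185),(328,275),(165,270))])
print(C.mean(0),G.mean(0)); L=(C[0]+C[1]-C[2]-C[3])/2;W=(C[1]+C[2]-C[0]-C[3])/2;print(np.linalg.norm(L),np.linalg.norm(W),np.degrees(np.arctan2(L[1],L[0])),np.degrees(np.arctan2(W[1],W[0])))
m=(m+m2)/2; go([m[0],m[1],.0125],np.degrees(np.arctan2(d[1],d[0])))
```

```text
[ 0.54802723 -0.33961542  0.013     ] [ 0.64204335 -0.30380537  0.013     ] 0.10060512283356482 hd -159.14853298021976
[ 0.589711   -0.32373838  0.013     ] [ 0.58961276 -0.3237758   0.013     ]
[ 0.45499848 -0.28236501  0.036     ] [ 0.45540948 -0.28286154  0.072     ]
0.07945813642001796 0.046632339989139925 -163.12178012158648 108.68702659951882
t 13.1 pos [ 0.5883 -0.3268  0.1968] yaw -161.4 tilt [ 1.7993e+02 -6.0000e-02] j6 -2.49 F [-0.1  1.   0.8] w 0.0656
shift cm (tool axes now): [-0.24  0.23 18.43] twist -2.25
```

```bash
python3 -m crank '[{"tx":-0.24,"ty":0.23,"tz":2,"twist":-1.5,"grip":0.6},{"tx":0,"ty":0,"tz":4,"twist":0,"grip":0.6},{"tx":0,"ty":0,"tz":4,"twist":0,"grip":0.6},{"tx":0,"ty":0,"tz":4,"twist":0,"grip":0.6},{"tx":0,"ty":0,"tz":2.5,"twist":0,"grip":0.6},{"tx":0,"ty":0,"tz":1,"twist":0,"grip":0.6},{"tx":0,"ty":0,"tz":0,"twist":0,"grip":0.6},{"tx":0,"ty":0,"tz":0,"twist":0,"grip":0.6}]'
python3 - <<'E'
from h import *
go([.5897,-.3238,.0135],-159.1)
o=get_obs(); print(np.degrees(o['joint_positions'][5]))
E
```

```text
time: 14.1
tool_pos: [0.5915, -0.3242, 0.0246]
ee_rot: [-3.139, 0.002, -2.79]
wrist_force: [-0.4, -0.5, 0.6]
width: 0.0569
t 14.1 pos [ 0.5915 -0.3242  0.0246] yaw -159.83 tilt [-1.7986e+02  1.1000e-01] j6 -2.51 F [-0.4 -0.5  0.6] w 0.0569
shift cm (tool axes now): [0.15 0.1  1.11] twist -0.73
-143.715660244083
```

```bash
python3 -m crank '[{"tx":0.1,"ty":0.05,"tz":0.6,"twist":0,"grip":0.5},{"tx":0,"ty":0,"tz":0.35,"twist":0,"grip":0.5},{"tx":0,"ty":0,"tz":0,"twist":0,"grip":0.5},{"tx":0,"ty":0,"tz":0,"twist":0,"grip":0.4}]'
```

```text
time: 14.6
tool_pos: [0.5894, -0.3234, 0.0132]
ee_rot: [3.142, 0.0, -2.789]
wrist_force: [-0.4, 0.1, -0.3]
width: 0.0402
```

```bash
python3 -m crank '[{"tx":0,"ty":0,"tz":0,"twist":0,"grip":0},{"tx":0,"ty":0,"tz":0,"twist":0,"grip":0},{"tx":0,"ty":0,"tz":0,"twist":0,"grip":0},{"tx":0,"ty":0,"tz":0,"twist":0,"grip":0},{"tx":0,"ty":0,"tz":-1,"twist":0,"grip":0},{"tx":0,"ty":0,"tz":-4,"twist":0,"grip":0},{"tx":0,"ty":0,"tz":-4,"twist":0,"grip":0},{"tx":0,"ty":0,"tz":-3,"twist":0,"grip":0},{"tx":0,"ty":0,"tz":0,"twist":0,"grip":0},{"tx":0,"ty":0,"tz":0,"twist":0,"grip":0}]'
python3 - <<'E'
from h import *
wsnap('w6')
f=cv2.imread('pics/w6.png'); cv2.imwrite('pics/w6z.png',cv2.resize(f[100:300,220:420],None,fx=3,fy=3,interpolation=2))
q=[.5502,.0489,np.radians(-5.4)]; c,s=np.cos(q[2]),np.sin(q[2])
print(q[0]+c*-.105,q[1]+s*-.105)
go([q[0]+c*-.105,q[1]+s*-.105,.13],84.6)
E
```

```text
time: 15.85
tool_pos: [0.5887, -0.323, 0.1317]
ee_rot: [3.14, -0.001, -2.789]
wrist_force: [-0.1, 0.2, -0.3]
width: 0.0237
0.44566599371667664 0.058781372898444005
t 15.9 pos [ 0.5884 -0.3228  0.1308] yaw -159.82 tilt [ 1.7982e+02 -1.3000e-01] j6 -2.51 F [ 0.   0.3 -0.8] w 0.0233
shift cm (tool axes now): [ 0.24 40.73  0.21] twist -64.42
```

View pics/w6z.png

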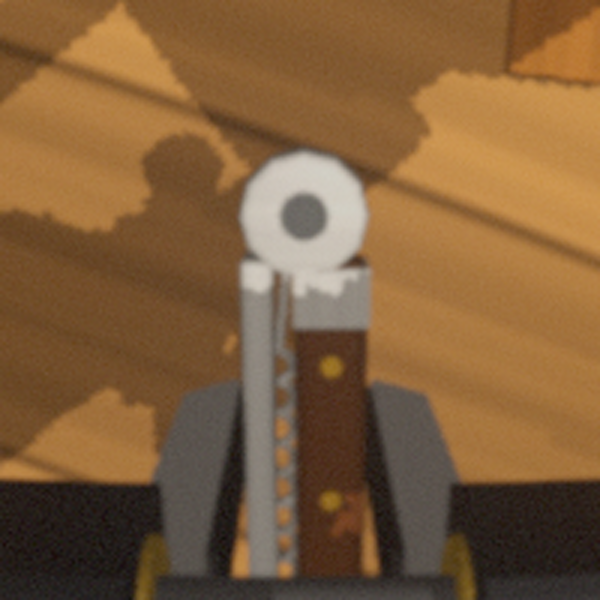

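```bash
python3 -m crank '[{"tx":0,"ty":2,"tz":0,"twist":0,"grip":0},{"tx":0,"ty":4,"tz":0,"twist":0,"grip":0},{"tx":0,"ty":4,"tz":0,"twist":0,"grip":0},{"tx":0,"ty":4,"tz":0,"twist":0,"grip":0},{"tx":0,"ty":4,"tz":0,"twist":0,"grip":0},{"tx":0,"ty":4,"tz":0,"twist":0,"grip":0},{"tx":0,"ty":4,"tz":0,"twist":0,"grip":0},{"tx":0,"ty":4,"tz":0,"twist":0,"grip":0},{"tx":0,"ty":4,"tz":0,"twist":0,"grip":0},{"tx":0,"ty":4,"tz":0,"twist":0,"grip":0},{"tx":0.24,"ty":2.73,"tz":0,"twist":0,"grip":0}]'
python3 -m crank '[{"tx":0,"ty":0,"tz":0,"twist":5,"grip":0},{"tx":0,"ty":0,"tz":0,"twist":10,"grip":0},{"tx":0,"ty":0,"tz":0,"twist":10,"grip":0},{"tx":0,"ty":0,"tz":0,"twist":10,"grip":0},{"tx":0,"ty":0,"tz":0,"twist":10,"grip":0},{"tx":0,"ty":0,"tz":0,"twist":10,"grip":0},{"tx":0,"ty":0,"tz":0,"twist":10,"grip":0},{"tx":0,"ty":0,"tz":0,"twist":10,"grip":0},{"tx":0,"ty":0,"tz":0,"twist":10,"grip":0},{"tx":0,"ty":0,"tz":0,"twist":10,"grip":0},{"tx":0,"ty":0,"tz":0,"twist":10,"grip":0},{"tx":0,"ty":0,"tz":0,"twist":10,"grip":0}]'
python3 -m crank '[{"tx":0,"ty":0,"tz":0,"twist":0.6,"grip":0},{"tx":0,"ty":0,"tz":0,"twist":0,"grip":0},{"tx":0,"ty":0,"tz":0,"twist":0,"grip":0}]'
python3 - <<'E'
from h import *
wsnap('w7')
go([.4457,.0588,.13],84.6)
p,o=wload('w6'); X=wat(p,o,321,172,o['tool_pos'][2]+.0008); R=Ro.from_euler('xyz',o['ee_rot']).as_matrix(); print('hinge in tool',R.T@(X-o['tool_pos']))
E
```

```text
time: 17.27
tool_pos: [0.4446, 0.0595, 0.131]
ee_rot: [3.14, -0.004, -2.788]
wrist_force: [0.6, 0.2, -0.6]
width: 0.0235
time: 18.77
tool_pos: [0.4453, 0.0581, 0.131]
ee_rot: [-3.137, 0.0, 1.481]
wrist_force: [-0.3, -0.2, -0.8]
width: 0.0236
time: 19.15
tool_pos: [0.4464, 0.0581, 0.1328]
ee_rot: [-3.141, 0.0, 1.477]
wrist_force: [-0.3, -0.2, 0.2]
width: 0.0238
t 19.2 pos [0.4465 0.0581 0.1329] yaw 84.64 tilt [-179.97   -0.  ] j6 0.1 F [ 0.4 -0.6  0.1] w 0.0239
shift cm (tool axes now): [ 0.06 -0.08  0.29] twist 0.04
hinge in tool [ 0.04460179 -0.00093551 -0.00074723]
```

View pics/w7.png

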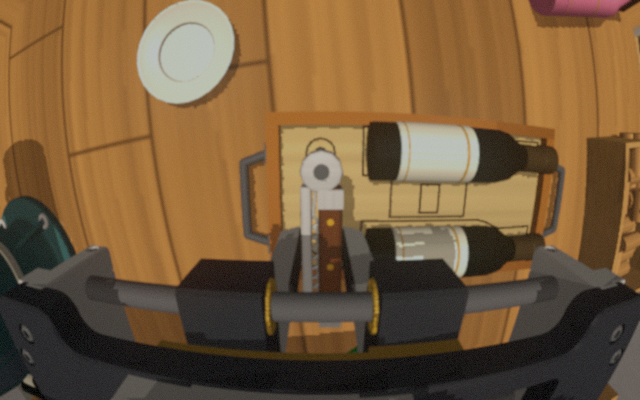

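Run:
```python
from tray import *
p,o=wload('w7'); q=[.5502,.0489,np.radians(-5.4)]
P=[(-105,56.5,8),(-117,44.5,8),(-93,44.5,8),(-63,23,8),(-143,71,20),(-155,83,20),(-36,19,8),(46,19,8),(46,-19,8),(-36,-19,8),(155,83,20),(143,71,8)]
U=wproj(p,o,w(q,P)); f=cv2.imread('pics/w7.png'); g=cv2.resize(f[90:260,230:570],None,fx=2.3,fy=2.3,interpolation=2)
for u in U: cv2.circle(g,tuple(np.int32((u+.5-[230,90])*2.3)),2,(0,0,255),-1)
cv2.imwrite('pics/w7z.png',g)
```

```text
(no output)
```

View pics/w7z.png

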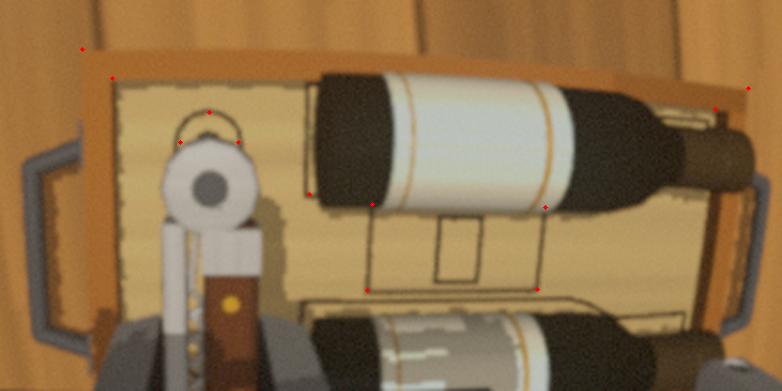

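```bash
python3 -m crank '[{"tx":0.06,"ty":-0.05,"tz":1.5,"twist":0,"grip":0},{"tx":0,"ty":0,"tz":3,"twist":0,"grip":0},{"tx":0,"ty":0,"tz":3,"twist":0,"grip":0},{"tx":0,"ty":0,"tz":2,"twist":0,"grip":0},{"tx":0,"ty":0,"tz":0.7,"twist":0,"grip":0},{"tx":0,"ty":0,"tz":0,"twist":0,"grip":0},{"tx":0,"ty":0,"tz":0,"twist":0,"grip":0}]'
python3 - <<'E'
from h import *
go([.4457,.0588,.0212],84.6)
E
```

```text
time: 20.08
tool_pos: [0.447, 0.0588, 0.0321]
ee_rot: [3.14, -0.0, 1.476]
wrist_force: [0.4, -0.1, -0.0]
width: 0.0236
t 20.07 pos [0.447  0.0588 0.0321] yaw 84.58 tilt [ 1.7989e+02 -2.0000e-02] j6 0.1 F [ 0.4 -0.1 -0. ] w 0.0236
shift cm (tool axes now): [-0.01 -0.13  1.09] twist -0.02
```

```bash
python3 -m crank '[{"tx":0,"ty":-0.08,"tz":0.5,"twist":0,"grip":0},{"tx":0,"ty":0,"tz":0.3,"twist":0,"grip":0},{"tx":0,"ty":0,"tz":0.2,"twist":0,"grip":0},{"tx":0,"ty":0,"tz":0,"twist":0,"grip":0}]'; python3 -m crank '[{"tx":0,"ty":0,"tz":0.1,"twist":0,"grip":0},{"tx":0,"ty":0,"tz":0,"twist":0,"grip":0}]'
```

```text
time: 20.58
tool_pos: [0.4455, 0.0588, 0.0212]
ee_rot: [3.141, -0.0, 1.476]
wrist_force: [0.5, -0.4, 0.6]
width: 0.0237
time: 20.82
tool_pos: [0.4455, 0.0588, 0.0212]
ee_rot: [3.141, -0.0, 1.476]
wrist_force: [-2.4, 0.4, 6.3]
width: 0.0236
```

Contact with the floor at the expected height; release and rise.

```bash
python3 -m crank '[{"tx":0,"ty":0,"tz":-0.1,"twist":0,"grip":0},{"tx":0,"ty":0,"tz":0,"twist":0,"grip":0.36},{"tx":0,"ty":0,"tz":0,"twist":0,"grip":0.38},{"tx":0,"ty":0,"tz":0,"twist":0,"grip":0.38},{"tx":0,"ty":0,"tz":-1.5,"twist":0,"grip":0.38},{"tx":0,"ty":0,"tz":-4,"twist":0,"grip":0.38},{"tx":0,"ty":0,"tz":-5,"twist":0,"grip":0.5},{"tx":0,"ty":0,"tz":-5,"twist":0,"grip":0.5},{"tx":0,"ty":0,"tz":-2,"twist":0,"grip":0.5},{"tx":0,"ty":0,"tz":0,"twist":0,"grip":0.5},{"tx":0,"ty":0,"tz":0,"twist":0,"grip":0.5}]'
python3 - <<'E'
from tray import *
wsnap('w8')
p,o=wload('w8'); q=[.5502,.0489,np.radians(-5.4)]
P=[(-105,56.5,8),(-117,44.5,8),(-93,44.5,8),(-117,-44,8),(-93,-44,8),(-105,-55.5,8),(-105,44.5,22),(-63,23,8),(-36,19,8),(46,19,8),(46,-19,8),(-36,-19,8)]
U=wproj(p,o,w(q,P)); f=cv2.imread('pics/w8.png'); g=cv2.resize(f[90:330,230:490],None,fx=2.8,fy=2.4,interpolation=2)
for u in U: cv2.circle(g,tuple(np.int32((u+.5-[230,90])*[2.8,2.4])),2,(0,0,255),-1)
cv2.imwrite('pics/w8z.png',g)
go([.455,-.2825,.18],-163)
E
```

```text
time: 22.2
tool_pos: [0.4448, 0.0588, 0.1953]
ee_rot: [-3.14, 0.0, 1.476]
wrist_force: [-0.0, -0.7, -0.3]
width: 0.0471
t 22.25 pos [0.4445 0.0588 0.1947] yaw 84.58 tilt [-1.7985e+02  1.0000e-02] j6 0.1 F [-0.4 -0.4 -0.1] w 0.0471
shift cm (tool axes now): [-33.88   4.27   1.47] twist 67.58
```

View pics/w8z.png

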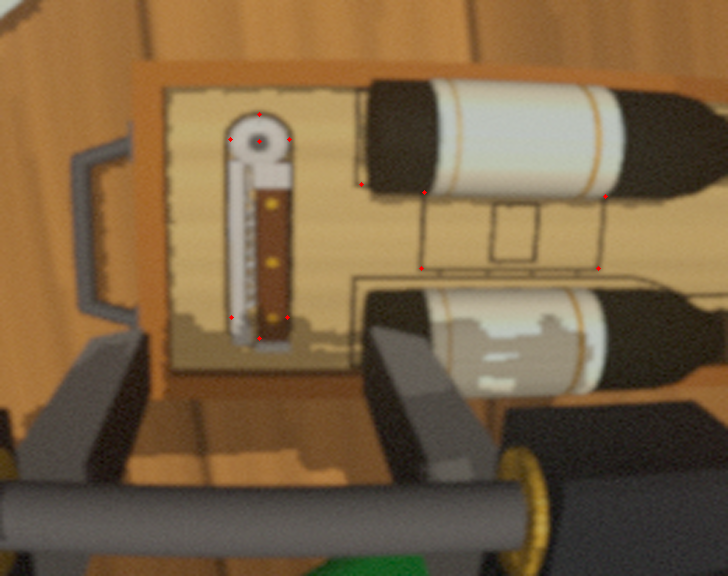

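```bash
python3 -m crank '[{"tx":-1.5,"ty":0.2,"tz":0,"twist":0,"grip":0.5},{"tx":-4,"ty":0.5,"tz":0,"twist":0,"grip":0.5},{"tx":-4,"ty":0.5,"tz":0,"twist":0,"grip":0.5},{"tx":-4,"ty":0.5,"tz":0,"twist":0,"grip":0.5},{"tx":-4,"ty":0.5,"tz":0,"twist":0,"grip":0.5},{"tx":-4,"ty":0.5,"tz":0,"twist":0,"grip":0.5},{"tx":-4,"ty":0.5,"tz":0,"twist":0,"grip":0.5},{"tx":-4,"ty":0.5,"tz":0,"twist":0,"grip":0.5},{"tx":-4,"ty":0.5,"tz":0,"twist":0,"grip":0.5},{"tx":-0.4,"ty":0.1,"tz":0,"twist":-5,"grip":0.5},{"tx":0,"ty":0,"tz":0,"twist":-9,"grip":0.5},{"tx":0,"ty":0,"tz":0,"twist":-9.2,"grip":0.5}]'
python3 -m crank '[{"tx":0,"ty":0,"tz":0,"twist":0,"grip":0.5},{"tx":0,"ty":0,"tz":0,"twist":0,"grip":0.5},{"tx":0,"ty":0,"tz":0,"twist":0,"grip":0.5}]'
python3 - <<'E'
from h import *
wsnap('w9')
go([.4552,-.2826,.051],107.8)
f=cv2.imread('pics/w9.png'); cv2.imwrite('pics/w9z.png',cv2.resize(f[80:300,220:420],None,fx=3,fy=2.7,interpolation=2))
E
```

```text
time: 23.75
tool_pos: [0.455, -0.2837, 0.1948]
ee_rot: [-3.14, -0.002, 1.885]
wrist_force: [-0.1, 0.4, 0.4]
width: 0.047
time: 24.12
tool_pos: [0.4559, -0.2829, 0.1959]
ee_rot: [-3.141, -0.0, 1.88]
wrist_force: [-0.3, -0.2, 0.1]
width: 0.0469
t 24.18 pos [ 0.456  -0.2828  0.196 ] yaw 107.72 tilt [-1.8e+02 -1.0e-02] j6 -0.97 F [-0.1 -0.2 -0.6] w 0.0468
shift cm (tool axes now): [ 0.04 -0.07 14.5 ] twist -0.08
```

View pics/w9z.png

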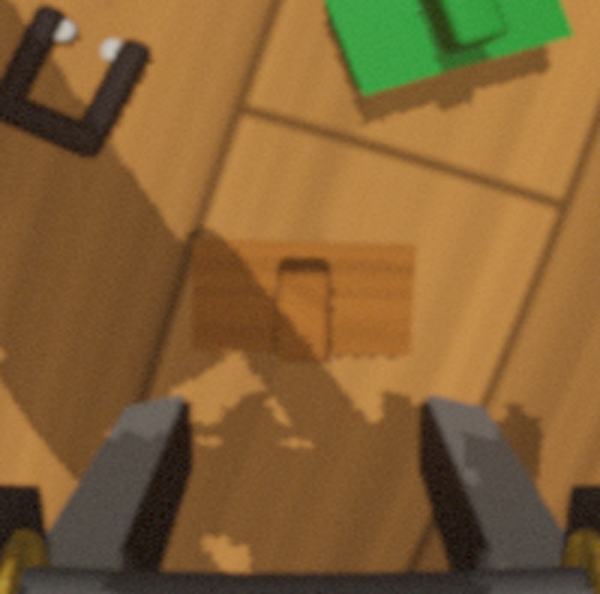

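```bash
python3 - <<'E'
from h import *
p,o=wload('w9')
print(wat(p,o,220+304/3,80+315/2.7,.072), wat(p,o,220+303/3,80+300/2.7,.036))
E
python3 -m crank '[{"tx":0.04,"ty":-0.05,"tz":2,"twist":0,"grip":0.5},{"tx":0,"ty":0,"tz":4,"twist":0,"grip":0.5},{"tx":0,"ty":0,"tz":4,"twist":0,"grip":0.5},{"tx":0,"ty":0,"tz":2.5,"twist":0,"grip":0.5},{"tx":0,"ty":0,"tz":1,"twist":0,"grip":0.5},{"tx":0,"ty":0,"tz":0,"twist":0,"grip":0.5},{"tx":0,"ty":0,"tz":0,"twist":0,"grip":0.5}]'
```

```text
[ 0.4553079  -0.28161879  0.072     ] [ 0.4555779  -0.28367282  0.036     ]
time: 25.05
tool_pos: [0.4564, -0.2832, 0.0628]
ee_rot: [3.14, 0.002, 1.881]
wrist_force: [0.1, 0.1, -0.1]
width: 0.0467
```

```bash
python3 -m crank '[{"tx":0,"ty":-0.05,"tz":0.7,"twist":0,"grip":0.5},{"tx":0,"ty":0,"tz":0.35,"twist":0,"grip":0.5},{"tx":0,"ty":0,"tz":0,"twist":0,"grip":0.4},{"tx":0,"ty":0,"tz":0,"twist":0,"grip":0.3}]'; python3 -m crank '[{"tx":0,"ty":0,"tz":0,"twist":0,"grip":0},{"tx":0,"ty":0,"tz":0,"twist":0,"grip":0},{"tx":0,"ty":0,"tz":0,"twist":0,"grip":0},{"tx":0,"ty":0,"tz":0,"twist":0,"grip":0}]'
```

```text
time: 25.55
tool_pos: [0.4551, -0.2827, 0.0507]
ee_rot: [3.142, -0.0, 1.881]
wrist_force: [0.2, 0.4, 0.2]
width: 0.0305
time: 26.05
tool_pos: [0.4551, -0.2828, 0.0508]
ee_rot: [3.141, 0.0, 1.881]
wrist_force: [0.4, -0.7, -0.1]
width: 0.0178
```

```bash
python3 -m crank '[{"tx":0,"ty":0,"tz":-1,"twist":0,"grip":0},{"tx":0,"ty":0,"tz":-4,"twist":0,"grip":0},{"tx":0,"ty":0,"tz":-4,"twist":0,"grip":0},{"tx":0,"ty":0,"tz":-3,"twist":0,"grip":0},{"tx":0,"ty":0,"tz":-1.5,"twist":0,"grip":0},{"tx":0,"ty":0,"tz":0,"twist":0,"grip":0}]'
python3 - <<'E'
from h import *
go([.5552,.0484,.185],84.6)
E
```

```text
time: 26.8
tool_pos: [0.4554, -0.283, 0.1867]
ee_rot: [3.14, 0.002, 1.881]
wrist_force: [-0.8, -0.0, -0.5]
width: 0.018
t 26.8 pos [ 0.4554 -0.283   0.1867] yaw 107.78 tilt [1.7993e+02 1.0000e-01] j6 -0.97 F [-0.8 -0.  -0.5] w 0.018
shift cm (tool axes now): [28.51 19.62  0.15] twist 23.18
```

```bash
python3 -m crank '[{"tx":1.5,"ty":1.0,"tz":0,"twist":0,"grip":0},{"tx":3,"ty":2.07,"tz":0,"twist":0,"grip":0},{"tx":3,"ty":2.07,"tz":0,"twist":0,"grip":0},{"tx":3,"ty":2.07,"tz":0,"twist":0,"grip":0},{"tx":3,"ty":2.07,"tz":0,"twist":0,"grip":0},{"tx":3,"ty":2.07,"tz":0,"twist":0,"grip":0},{"tx":3,"ty":2.07,"tz":0,"twist":0,"grip":0},{"tx":3,"ty":2.07,"tz":0,"twist":0,"grip":0},{"tx":3,"ty":2.07,"tz":0,"twist":0,"grip":0},{"tx":3,"ty":2.06,"tz":0,"twist":0,"grip":0},{"tx":0,"ty":0,"tz":0,"twist":6,"grip":0},{"tx":0,"ty":0,"tz":0,"twist":9,"grip":0}]'
python3 -m crank '[{"tx":0,"ty":0,"tz":0,"twist":8.2,"grip":0},{"tx":0,"ty":0,"tz":0,"twist":0,"grip":0},{"tx":0,"ty":0,"tz":0,"twist":0,"grip":0},{"tx":0,"ty":0,"tz":0,"twist":0,"grip":0}]'
python3 - <<'E'
from tray import *
wsnap('w10'); go([.5552,.0484,.07],84.6)
p,o=wload('w10'); q=[.5502,.0489,np.radians(-5.4)]
P=[(-105,56.5,8),(-63,23,8),(-36,19,8),(46,19,8),(46,-19,8),(-36,-19,8),(-155,83,20),(155,83,20),(-143,71,20),(143,71,8)]
U=wproj(p,o,w(q,P)); f=cv2.imread('pics/w10.png'); g=cv2.resize(f[90:310,180:460],None,fx=2.8,fy=2.6,interpolation=2)
for u in U: cv2.circle(g,tuple(np.int32((u+.5-[180,90])*[2.8,2.6])),2,(0,0,255),-1)
cv2.imwrite('pics/w10z.png',g)
E
```

```text
time: 28.3
tool_pos: [0.5535, 0.0506, 0.1833]
ee_rot: [-3.137, -0.001, 1.617]
wrist_force: [-0.6, 0.4, -0.8]
width: 0.018
time: 28.8
tool_pos: [0.5546, 0.0488, 0.1853]
ee_rot: [-3.141, -0.0, 1.477]
wrist_force: [-0.3, -0.9, -0.3]
width: 0.0177
t 28.85 pos [0.5547 0.0487 0.1855] yaw 84.62 tilt [-1.7998e+02 -1.0000e-02] j6 0.08 F [-0.6  0.4 -0.5] w 0.0181
shift cm (tool axes now): [-0.03  0.05 11.55] twist 0.02
```

View pics/w10z.png

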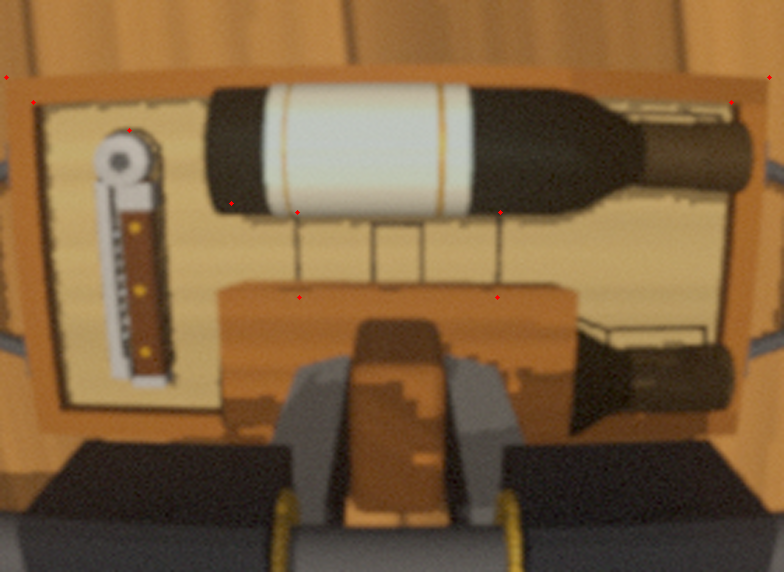

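Run:
```python
from h import *
p,o=wload('w10'); R=Ro.from_euler('xyz',o['ee_rot']).as_matrix()
z=o['tool_pos'][2]
for u,v,dz in ((245,284,-.0148),(555,284,-.0148),(219,295,-.0148),(577,295,-.0148),(398,320,.0212)):
    print(np.round(1000*(R.T@(wat(p,o,180+u/2.8,90+v/2.6,z+dz)-o['tool_pos'])),1))
```

```text
[ 24.6 -32.9  14.8]
[24.7 35.  14.8]
[ 21.9 -38.9  14.8]
[22.  40.1 14.8]
[ 26.1   0.5 -21.2]
```

```bash
python3 -m crank '[{"tx":-0.1,"ty":0.05,"tz":1.5,"twist":0,"grip":0},{"tx":0,"ty":0,"tz":3,"twist":0,"grip":0},{"tx":0,"ty":0,"tz":2.5,"twist":0,"grip":0},{"tx":0,"ty":0,"tz":1,"twist":0,"grip":0},{"tx":0,"ty":0,"tz":0,"twist":0,"grip":0},{"tx":0,"ty":0,"tz":0,"twist":0,"grip":0},{"tx":0,"ty":0,"tz":0,"twist":0,"grip":0}]'
python3 - <<'E'
from h import *
go([.5552,.0478,.0588],84.6)
wsnap('w11')
E
```

```text
time: 29.72
tool_pos: [0.5561, 0.0476, 0.1071]
ee_rot: [3.139, -0.0, 1.476]
wrist_force: [-0.1, 0.2, -1.4]
width: 0.0178
t 29.73 pos [0.5561 0.0476 0.1071] yaw 84.58 tilt [ 1.7985e+02 -2.0000e-02] j6 0.08 F [-0.1  0.2 -1.4] w 0.0178
shift cm (tool axes now): [ 0.01 -0.11  4.83] twist -0.02
```

View pics/w11.png

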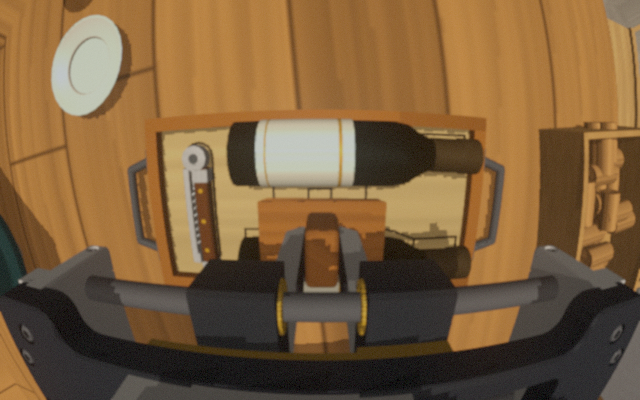

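Centred in the gap; lower slowly while watching the force.

```bash
python3 -m crank '[{"tx":0,"ty":-0.05,"tz":0.8,"twist":0,"grip":0},{"tx":0,"ty":0,"tz":0.8,"twist":0,"grip":0},{"tx":0,"ty":0,"tz":0.7,"twist":0,"grip":0},{"tx":0,"ty":0,"tz":0.5,"twist":0,"grip":0},{"tx":0,"ty":0,"tz":0,"twist":0,"grip":0},{"tx":0,"ty":0,"tz":0,"twist":0,"grip":0}]'; python3 -m crank '[{"tx":0,"ty":0,"tz":0.4,"twist":0,"grip":0},{"tx":0,"ty":0,"tz":0.4,"twist":0,"grip":0},{"tx":0,"ty":0,"tz":0.3,"twist":0,"grip":0},{"tx":0,"ty":0,"tz":0,"twist":0,"grip":0}]'
```

```text
time: 30.52
tool_pos: [0.555, 0.0476, 0.0779]
ee_rot: [3.141, -0.0, 1.476]
wrist_force: [0.3, -0.2, -0.1]
width: 0.0179
time: 31.02
tool_pos: [0.5545, 0.0476, 0.0662]
ee_rot: [-3.141, -0.0, 1.476]
wrist_force: [-0.0, 0.6, -0.8]
width: 0.0178
```

```bash
python3 -m crank '[{"tx":0,"ty":0,"tz":0.3,"twist":0,"grip":0},{"tx":0,"ty":0,"tz":0.2,"twist":0,"grip":0},{"tx":0,"ty":0,"tz":0,"twist":0,"grip":0},{"tx":0,"ty":0,"tz":0,"twist":0,"grip":0}]'; python3 -m crank '[{"tx":0,"ty":0,"tz":0.2,"twist":0,"grip":0},{"tx":0,"ty":0,"tz":0,"twist":0,"grip":0},{"tx":0,"ty":0,"tz":0,"twist":0,"grip":0}]';python3 -m crank '[{"tx":0,"ty":0,"tz":0.1,"twist":0,"grip":0},{"tx":0,"ty":0,"tz":0,"twist":0,"grip":0}]'
```

```text
time: 31.52
tool_pos: [0.5548, 0.0476, 0.0617]
ee_rot: [3.141, -0.0, 1.476]
wrist_force: [0.4, 0.2, -0.5]
width: 0.0178
time: 31.9
tool_pos: [0.5548, 0.0476, 0.0596]
ee_rot: [-3.142, -0.0, 1.476]
wrist_force: [0.5, 0.0, -0.3]
width: 0.0176
time: 32.15
tool_pos: [0.5549, 0.0476, 0.0588]
ee_rot: [3.141, -0.0, 1.476]
wrist_force: [0.8, -0.2, -0.9]
width: 0.0181
```

```bash
python3 -m crank '[{"tx":0,"ty":0,"tz":0.1,"twist":0,"grip":0},{"tx":0,"ty":0,"tz":0,"twist":0,"grip":0}]';python3 -m crank '[{"tx":0,"ty":0,"tz":0.1,"twist":0,"grip":0},{"tx":0,"ty":0,"tz":0,"twist":0,"grip":0}]'
```

```text
time: 32.4
tool_pos: [0.555, 0.0476, 0.0588]
ee_rot: [3.141, -0.0, 1.476]
wrist_force: [-1.9, -0.5, 5.1]
width: 0.0177
time: 32.65
tool_pos: [0.555, 0.0476, 0.0588]
ee_rot: [3.141, -0.0, 1.476]
wrist_force: [-3.5, -0.4, 9.8]
width: 0.0177
```

```bash
python3 -m crank '[{"tx":0,"ty":0,"tz":-0.18,"twist":0,"grip":0},{"tx":0,"ty":0,"tz":0,"twist":0,"grip":0.3},{"tx":0,"ty":0,"tz":0,"twist":0,"grip":0.4},{"tx":0,"ty":0,"tz":0,"twist":0,"grip":0.45},{"tx":0,"ty":0,"tz":-1.5,"twist":0,"grip":0.45},{"tx":0,"ty":0,"tz":-4,"twist":0,"grip":0.45},{"tx":0,"ty":0,"tz":-5,"twist":0,"grip":0.5},{"tx":0,"ty":0,"tz":-5,"twist":0,"grip":0.5},{"tx":-3,"ty":0,"tz":-2,"twist":0,"grip":0.5},{"tx":-3,"ty":0,"tz":0,"twist":0,"grip":0.5},{"tx":0,"ty":0,"tz":0,"twist":0,"grip":0.5},{"tx":0,"ty":0,"tz":0,"twist":0,"grip":0.5}]'
python3 - <<'E'
from tray import *
wsnap('w12'); go([.5552,.0484,.07],84.6)
s=cams.snapshot('scene'); save('scene2',s); t=cams.snapshot('top'); save('top2',t)
p,o=wload('w12'); q=[.5502,.0489,np.radians(-5.4)]
P=[(-105,56.5,8),(-36,19,8),(46,19,8),(46,-19,8),(-36,-19,8),(-155,83,20),(155,83,20),(45,23,44),(-35,23,44),(45,-23,44),(-35,-23,44)]
U=wproj(p,o,w(q,P)); f=cv2.imread('pics/w12.png'); g=cv2.resize(f[80:300,180:460],None,fx=2.8,fy=2.6,interpolation=2)
for u in U: cv2.circle(g,tuple(np.int32((u+.5-[180,80])*[2.8,2.6])),2,(0,0,255),-1)
cv2.imwrite('pics/w12z.png',g)
f=cv2.imread('pics/scene2.png'); cv2.imwrite('pics/s2z.png',cv2.resize(f[165:285,255:405],None,fx=5,fy=5,interpolation=2))
E
```

```text
time: 34.15
tool_pos: [0.5491, -0.0117, 0.2338]
ee_rot: [3.141, -0.001, 1.476]
wrist_force: [-0.7, -0.1, 0.0]
width: 0.0469
t 34.2 pos [ 0.549  -0.0114  0.2335] yaw 84.61 tilt [-1.7999e+02 -4.0000e-02] j6 -0.03 F [ 0.1  0.1 -0.6] w 0.047
shift cm (tool axes now): [ 6.    0.05 16.36] twist 0.01
```

View pics/w12z.png

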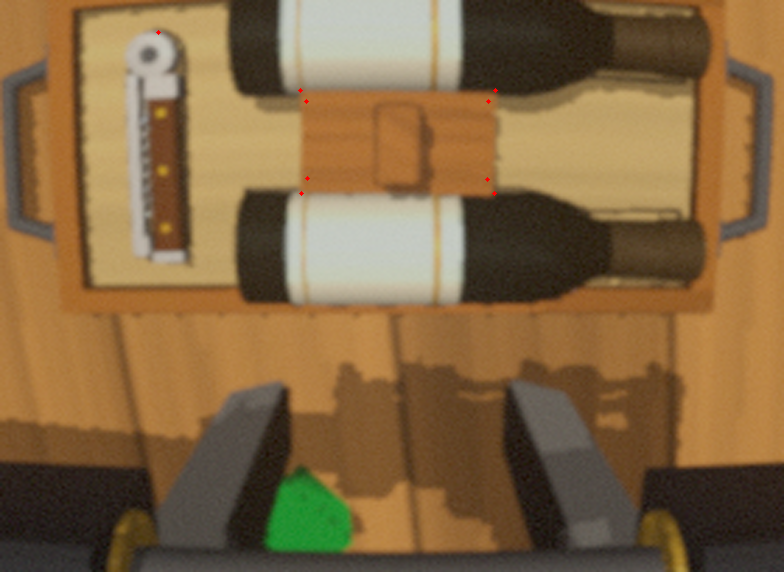

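View pics/s2z.png

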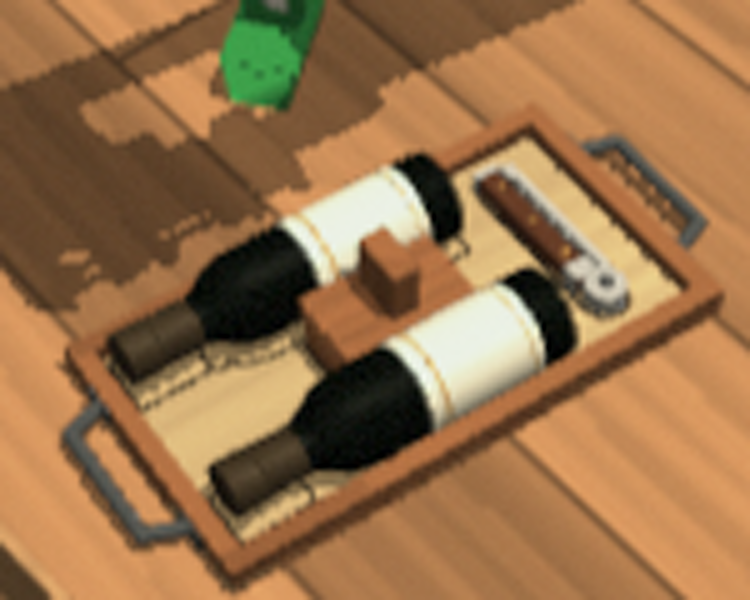

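View pics/scene2.png

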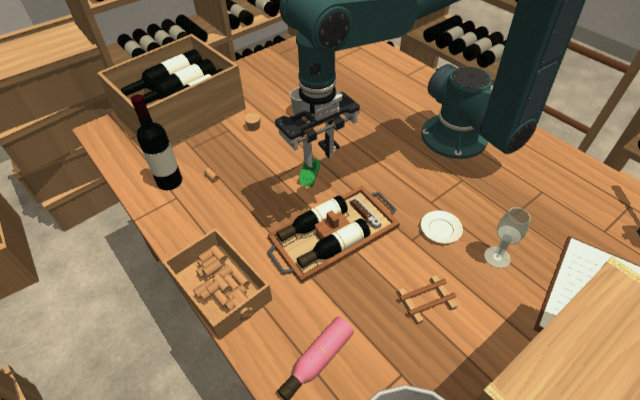

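Run:
```python
from h import *
ticket.close_job(); print(get_obs()['time'])
```

```text
the job is handed in; nothing more can be done
the job is handed in; nothing more can be done
```

The tray is made up in the order asked and handed in at about 34 s of robot time; no verdict came back.

- **Bottle:** it lies in the free outline with its mouth towards tray +x, like the other one. I lowered it until a light touch, with about 7 N on the wrist. The wrist picture put it at tray y of about 48 mm with its base at x of about −62 mm; the drawn line is at y = 49 and the outline's base at x = −63.
- **Corkscrew:** it lies flat and covers its outline, hinge at the drawn hinge to within about 1 mm. The tool stood at the exact floor height when it touched, and the peak contact force was about 6 N.
- **Chock:** it stands upright between the two bottles. It bottomed out on the tray floor at the expected height, then took about 10 N of pressing. The final wrist picture shows its top face on the projected corners to within about 1 to 2 mm.
- **Bystanders and look-alikes:** no contact showed during the moves, and the last scene picture shows nothing else shifted. The steel cup and foil cutter were partly hidden behind the arm in that picture.

**Disagreement:** the top and scene cameras differed by about 5 mm on the tray's y position. I used the wrist camera's estimates, which agreed among themselves to within 1 mm and matched the outlines when projected back. I saved a final top view but did not check it.

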